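# Turn out a canister of glass chunks into its lid on the light pad

## Robot

A 6-joint arm with a two-finger parallel gripper is mounted at the origin on the work surface. World frame = base frame: x ahead of the robot, y to its left, z up, the work surface at z = 0. Lengths are in m, angles in degrees, forces in N, time in s.
With the tool pointing down it reaches from about 0.4 to 0.825 m from the base axis. Payload 7 kg.
Tool frame: the origin (TCP) lies at the very end of the fingers, on their centre line; the grasp point (between the pads) lies 19 mm behind it; x points along the fingers, y is the direction in which the jaws open and shut, and the axes are right-handed (so a half turn about x gives the same grasp; the last joint's range is limited). The gripper opens to 88 mm and grips with 3 to 60 N. Pads are 19 mm wide; open, the fingers measure 130 mm over their backs; the gripper's body (78 mm by 193 mm) begins 47 mm behind the grasp point.
Start: joints at [-46.69, 20.546, 0.682, 0, -70.136, -16.507], TCP at [0.304, -0.602, 0.227] pointing down, gripper open.
Joint ranges: [-176.03, 176.03], [-82.01, 121.73], [-58.28, 71.71], [-173.87, 95.51], [-174.79, -0.11], [-173.66, 173.66]. Speed limits (degrees/s): [136.94, 136.94, 172.46, 180, 180, 180].

## Interface

Orientations are given as [roll, pitch, yaw] about the fixed x, y, z axes, in that order (R = Rz(yaw) Ry(pitch) Rx(roll)).
In Python, from plant import monitor, eyes, ticket gives the robot as it stands. The module is installed in compiled form; this text tells all that it offers.
- The arm moves only by the shell command python3 -m crank 'ROWS'. ROWS is JSON, a list of rows, each an object with "linear": the shift along the world's x, y, z in units of 60 mm (1.0 is 60 mm), a list of three; "rot": the turn, a rotation vector about the world's x, y, z in units of 5 degrees (1.0 is 5 degrees), a list of three; "hand": the opening, from 0 (shut) to 1 (fully open). In form: [{"linear": [tx, ty, tz], "rot": [ax, ay, az], "hand": hand}, ...]. A call has 1 to 20 rows; each row shifts and turns the pose as measured when the row begins; what a row does not reach is not made up. A row lasts 1/8 s, in which the tool goes at most 62.5 mm and 10.7 degrees, less where a joint would pass 70% of its speed; a pose out of reach is approached as far as the arm can. A call is refused whole if a number of a shift passes 1 or a number of a turn 1, either way. A call with a gripper value outside its range is refused whole. The fingers move at their own pace and stop on an object; the grip force is fixed at half the most. Time passes only in rows, so rows that do not move let the fingers close. It gives the time, the measured TCP pose, the force and the opening at its end, in the units of the state.
- monitor.get_obs(): the state, without advancing time (a new reading comes with each control period).
- eyes.snapshot(name): name is "scene" or "top" or "wrist"; returns a dict with "image" (420x560x3 uint8, red, green, blue), "depth" (420x560 float32, m along the optical axis (not along the pixel's ray), 0 where there is no reading), "K" (3x3 intrinsics, pixels), "k1" (the pictures are not rectified: a ray, as slopes to the right and down, at radius r is drawn at 1 + k1 r^2 times it, then the intrinsics apply), "camera_from_world" (4x4, takes a point from world to camera coordinates); the wrist camera has in their place "hand_eye" (4x4, takes a point from camera to tool coordinates, whose origin is the TCP and whose axes are the tool frame's). Camera axes: x right, y up, looking along -z (the intrinsics and any distortion apply to the point x, -y, -z); pixel columns grow to the right and rows downward; lengths in m; the calibration is good to about 2 mm. A picture is of the moment at which its call begins: read the wrist's pose just before it.
- ticket.close_job(): hands the job in, once; it reports no verdict.
The state is a dict: "clock": time; "joint_pos": joint angles; "qvel": joint speeds; "tau": joint torques, N m; "tool_pos": TCP position; "orientation": TCP orientation; "force": force on the tool from outside, world axes, zero at the start; "moment": the same for the moment, N m; "opening": finger opening in m.
Only numpy, scipy, OpenCV 4.12 (cv2) and the standard library are available. Lean on these libraries where they do the work, as an engineer would, in place of code of your own. Each camera call takes 0.05 s, during which the arm holds its last target.

## Task

Empty the closed canister of glass chunks into its own lid, so that they can be viewed on the light pad. The lid only slips over the canister: lay the closed canister gently down on its side on the table and let go of it, take it again by the lid and stand it upside down on the middle of the light pad, lid underneath. Then lift the canister straight up off the lid, leaving all four chunks heaped in the lid on the pad, and stand the empty canister mouth down on the middle of the cork mat, without disturbing the jars and the weight.

Things in the scene. Friction and masses are not known exactly. Their poses are not given: they have to be found in the camera images.
- can_mid (a point): Blue square canister, white band near its bottom, open-topped: 46 x 46 mm outside, 150 mm tall, walls and bottom 3 mm, 0.2 kg. Point at its centre, half-way up; z axis points from bottom to mouth, x and y are square to its sides. It starts upright on the table (z = 0) with the lid on, near the middle of the bench. Closed it is 153 mm tall, the lower 108 mm uncovered by the lid.
- lid_mid (a point): Yellow square slip lid, 55 x 55 mm outside, 45 mm tall, walls and top 3 mm, 0.12 kg, starts on the canister: loose (1.5 mm play a side, held only by weight and friction), closed top resting on the rim. Point at its centre, half-way up; z axis points from open edge to closed top, along the canister's z; when on, 55.5 mm beyond its centre. Turned over: a dish 49 mm inside, 42 mm deep.
- pad_top (a point): Centre of the top surface, 8 mm above the table, of the fixed light pad: a dark flat square 150 x 150 mm with a glowing cream panel. It may be on either side of the bench.
- mat_top (a point): Centre of the top surface, 4 mm above the table, of the fixed brown cork mat, 120 x 120 mm. It is on the side of the bench that the light pad is not.
- chunk0: block of thick coloured glass (red), 18 x 18 x 24 mm, 20 g, origin at its centre; it starts loose at the bottom inside the closed canister with the three others (out of sight)
- chunk1: block of thick coloured glass (green), 18 x 18 x 24 mm, 20 g, origin at its centre; it starts loose at the bottom inside the closed canister with the three others (out of sight)
- chunk2: block of thick coloured glass (orange), 18 x 18 x 24 mm, 20 g, origin at its centre; it starts loose at the bottom inside the closed canister with the three others (out of sight)
- chunk3: block of thick coloured glass (purple), 18 x 18 x 24 mm, 20 g, origin at its centre; it starts loose at the bottom inside the closed canister with the three others (out of sight)
- jar_a: Bystander: amber glass jar with a black cap, 56 mm across, 85 mm tall, origin at the centre of its underside; stands beyond the work
- jar_b: Bystander: green glass jar with a black cap, 56 mm across, 85 mm tall, origin at the centre of its underside; stands beyond the work
- weight: Bystander: dark steel paperweight disc, 70 mm across, 30 mm tall, origin at the centre of its underside; stands beyond the work
Mind the look-alikes: they are no part of the job. What is meant by the part that bears lid_mid is not turquoise, and is the smaller of those in its own colour.

How it is judged:
By the outcome, as a careful person would: the job done as asked, in the order asked, and still so for the second after the job is handed in, with the robot touching nothing.
It also fails if it takes over 67 s, if anything falls off the work surface, if the arm or the gripper's body presses on something with over 40 N, if the wrist force passes 120 N, or if a joint passes its speed limit or range.

## Working session

There is one attempt and no reset: what is moved stays moved. The work goes in short steps, Python scripts to look and compute and a shell command to move; the robot and the scene stay as the last step left them, time stands still between calls to the robot, and variables do not carry over. Pictures are saved under pics/ and viewed, and the job is handed in when it is done.

```bash
mkdir -p pics; ls
python3 - <<'E'
from plant import monitor, eyes
import cv2,numpy as np
print(monitor.get_obs())
for n in ("scene","top","wrist"):
    s=eyes.snapshot(n); cv2.imwrite(f"pics/a_{n}.png",s["image"][:,:,::-1])
    np.savez(f"a_{n}.npz",**s)
    print(n,s["K"].tolist(),s["k1"],(s.get("camera_from_world",s.get("hand_eye"))).round(4).tolist())
E
```

```text
pics
{'clock': 0.0, 'joint_pos': array([-4.66906713e+01,  2.05911091e+01,  6.33186951e-01, -2.01153784e-02,
       -7.01343449e+01, -1.65067673e+01]), 'qvel': array([ 0.02520662, -0.00304526,  0.02325667,  0.09026951,  0.05260953,
       -0.01089939]), 'tau': array([-9.36293945e-04, -5.82717204e+01,  2.93064594e+01,  6.99743316e+00,
        6.87775886e-03, -1.53573164e-04]), 'tool_pos': array([ 0.30412533, -0.60206029,  0.22562191]), 'orientation': array([ 94.92620071,  89.90581451, 121.72191142]), 'force': array([-0.05120604, -0.40184992, -0.18856274]), 'moment': array([-0.03701376,  0.04063608, -0.01392745]), 'opening': 0.08797728655623047}
scene [[459.32299651470055, 0.0, 285.02133416946975], [0.0, 459.32299651470055, 207.15787658191422], [0.0, 0.0, 1.0]] -0.07187618274853974 [[0.0256, 0.9996, 0.0081, -0.02], [-0.5583, 0.0076, 0.8296, 0.2319], [0.8292, -0.0258, 0.5583, -1.4806], [0.0, 0.0, 0.0, 1.0]]
top [[485.32299365857386, 0.0, 272.66209382882914], [0.0, 485.32299365857386, 216.2313387265556], [0.0, 0.0, 1.0]] -0.14671747485297174 [[0.0288, -0.9993, 0.0231, -0.0254], [0.9956, 0.0308, 0.0882, -0.556], [-0.0888, 0.0205, 0.9958, -1.1174], [0.0, 0.0, 0.0, 1.0]]
wrist [[305.65055634221955, 0.0, 276.00029076166845], [0.0, 305.65055634221955, 208.8022903374247], [0.0, 0.0, 1.0]] -0.03761969494475138 [[-0.0005, 0.2588, -0.9659, -0.1584], [1.0, 0.0004, -0.0004, 0.0007], [0.0002, -0.9659, -0.2588, -0.0702], [0.0, 0.0, 0.0, 1.0]]
```

View pics/a_scene.png

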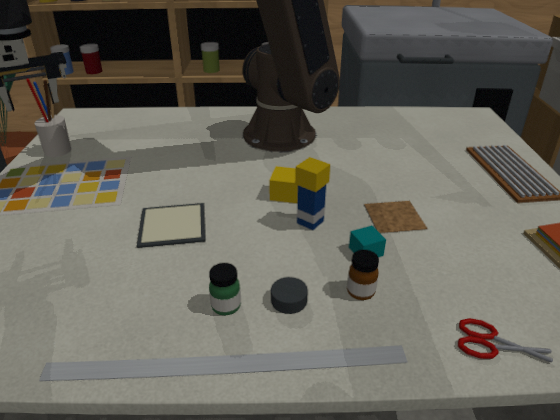

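View pics/a_top.png

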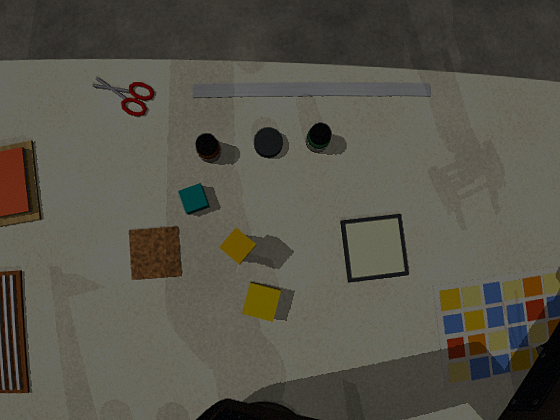

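View pics/a_wrist.png

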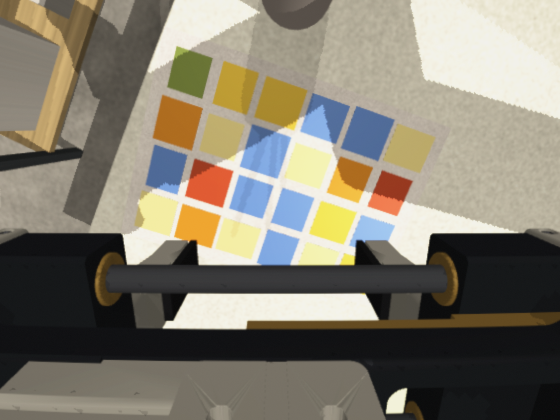

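The candidates for the lid are:
- the yellow slip lid on the blue canister, scene (313,175) and top (238,245)
- the larger yellow block, scene (288,186) and top (262,300)
- the turquoise block, scene (367,243) and top (194,198)

By the description it is the smaller yellow one, on the blue canister. I'll check that in a crop and measure.

```bash
cat > h.py <<'E'
import numpy as np, cv2
def ray(s,u,v):
    K=s["K"]; k1=float(s["k1"])
    x=(u-K[0,2])/K[0,0]; y=(v-K[1,2])/K[1,1]
    rd=np.hypot(x,y); r=rd
    for _ in range(20): r=rd/(1+k1*r*r)
    f=1/(1+k1*r*r)
    return np.array([x*f,-y*f,-1.0])
def cast(s,u,v,z,T=None):
    d=ray(s,u,v); M=np.linalg.inv(s["camera_from_world"]) if T is None else T
    D=M[:3,:3]@d; o=M[:3,3]; return o+D*(z-o[2])/D[2]
def proj(s,p,T=None):
    M=s["camera_from_world"] if T is None else np.linalg.inv(T)
    c=M[:3,:3]@np.asarray(p)+M[:3,3]; x=c[0]/-c[2]; y=-c[1]/-c[2]
    f=1+float(s["k1"])*(x*x+y*y); K=s["K"]
    return np.array([K[0,0]*x*f+K[0,2],K[1,1]*y*f+K[1,2]])
def mask(img,lo,hi):
    hsv=cv2.cvtColor(img,cv2.COLOR_RGB2HSV); return cv2.inRange(hsv,np.array(lo),np.array(hi))
def blobs(m,amin=150):
    cs,_=cv2.findContours(m,cv2.RETR_EXTERNAL,cv2.CHAIN_APPROX_NONE)
    return sorted([c for c in cs if cv2.contourArea(c)>amin],key=cv2.contourArea,reverse=True)
def rect(s,c,z,T=None):
    P=np.array([cast(s,u,v,z,T)[:2] for u,v in c[:,0,:]],dtype=np.float32)
    (cx,cy),(w,h),a=cv2.minAreaRect(P*1000)
    return round(cx/1000,4),round(cy/1000,4),round(w,1),round(h,1),round(a,1)
E
python3 - <<'E'
from h import *
for n in ("top","scene"):
    s=dict(np.load(f"a_{n}.npz"));im=s["image"]
    print(n)
    print("cam",np.linalg.inv(s["camera_from_world"])[:3,3].round(3))
    for c in blobs(mask(im,(22,150,60),(34,255,255)),100)[:8]:
        x,y,w,h=cv2.boundingRect(c); print("Y",x,y,w,h,cv2.contourArea(c),rect(s,c,0.153),rect(s,c,0.0))
    for c in blobs(mask(im,(5,90,30),(20,255,255)),800)[:4]:
        x,y,w,h=cv2.boundingRect(c); print("brown",x,y,w,h,rect(s,c,0.004))
    hsv=cv2.cvtColor(im,cv2.COLOR_RGB2HSV)
    for (u,v) in ([(375,214),(343,250),(345,219)] if n=="top" else [(140,225),(170,207)]): print(hsv[v-2:v+3,u-2:u+3,2].tolist())
s=dict(np.load("a_scene.npz"))["image"]
cv2.imwrite("pics/crop.png",cv2.resize(s[140:260,240:400,::-1],None,fx=5,fy=5))
E
```

```text
top
cam [0.455 0.015 1.162]
Y 242 282 39 40 985.0 (0.3675, 0.0128, 66.5, 67.1, 76.9) (0.3542, 0.0126, 76.6, 77.3, 76.9)
Y 220 228 36 36 660.5 (0.482, 0.0655, 56.0, 54.7, 52.0) (0.4861, 0.0732, 64.4, 62.9, 52.0)
Y 440 288 21 23 361.5 (0.3797, -0.3884, 43.5, 44.0, 7.8) (0.3683, -0.4494, 50.1, 50.7, 7.8)
Y 464 310 21 21 319.5 (0.3353, -0.4443, 40.4, 43.2, 7.7) (0.3171, -0.5138, 46.5, 49.7, 7.7)
brown 0 140 40 87 (0.623, 0.6336, 204.6, 106.7, 10.0)
brown 0 270 28 123 (0.254, 0.6201, 304.4, 73.8, 1.5)
brown 129 226 52 54 (0.4624, 0.2709, 119.4, 120.4, 6.3)
[[108, 107, 107, 106, 106], [107, 102, 98, 101, 101], [102, 102, 99, 100, 105], [111, 107, 98, 98, 97], [94, 82, 63, 51, 38]]
[[106, 112, 83, 10, 22], [104, 110, 108, 8, 23], [100, 109, 107, 9, 26], [108, 112, 111, 23, 23], [107, 109, 112, 24, 14]]
[[100, 93, 98, 99, 99], [93, 91, 102, 107, 104], [86, 84, 87, 92, 91], [40, 20, 12, 12, 16], [24, 22, 20, 25, 21]]
scene
cam [ 1.358 -0.02   0.634]
Y 270 157 60 46 1679.5 (0.5333, 0.035, 119.2, 188.8, 81.2) (0.2712, 0.0525, 157.1, 248.8, 81.2)
Y 95 192 22 11 159.0 (0.6019, -0.3469, 35.3, 37.3, 8.3) (0.3616, -0.4508, 46.5, 49.1, 8.3)
Y 78 182 21 10 130.0 (0.5625, -0.3958, 33.7, 36.5, 9.4) (0.3098, -0.5153, 44.4, 48.1, 9.4)
brown 23 0 236 121 (-1.6763, -0.6977, 2911.4, 1658.9, 23.8)
brown 0 79 44 86 (-0.2152, -0.941, 842.3, 142.8, 26.8)
brown 521 47 39 121 (-0.4898, 1.1456, 119.0, 1577.7, 61.1)
brown 440 0 120 37 (-2.3425, 1.7349, 895.6, 1631.0, 60.8)
[[143, 122, 53, 50, 50], [143, 121, 53, 50, 50], [137, 105, 55, 50, 49], [136, 103, 52, 49, 50], [133, 99, 50, 52, 56]]
[[120, 120, 122, 96, 97], [56, 60, 59, 72, 73], [105, 113, 114, 125, 125], [154, 154, 154, 153, 153], [154, 154, 155, 153, 154]]
```

View pics/crop.png

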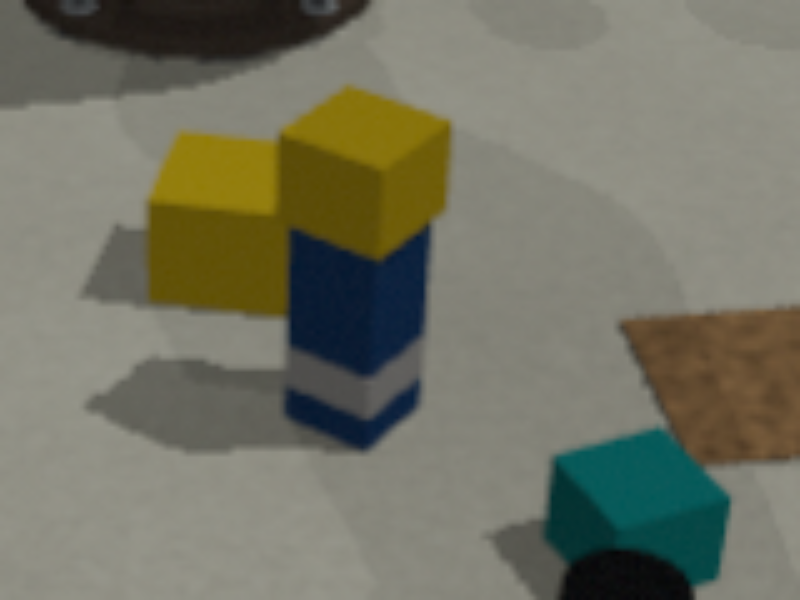

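The crop shows the yellow lid on the blue canister with its white band, which confirms the choice. The larger plain yellow block behind it is the look-alike. Next I'll locate the pad, mat and obstacles.

Run:
```python
from h import *
s=dict(np.load("a_top.npz"));im=s["image"]
hsv=cv2.cvtColor(im,cv2.COLOR_RGB2HSV)
m=((hsv[...,2]<45)*255).astype(np.uint8)
for c in blobs(m,200):
    x,y,w,h=cv2.boundingRect(c)
    if y>60 and y+h<410: print("dark",x,y,w,h,rect(s,c,0.008),rect(s,c,0.03),rect(s,c,.085))
for c in blobs(mask(im,(80,120,40),(95,255,255)),200): print("teal",rect(s,c,0.05), [s["depth"][198,194]])
M=np.linalg.inv(s["camera_from_world"])
for n,(u,v) in dict(lid=(238,245),blk=(264,296),teal=(194,192),pad=(375,248),mat=(155,252),tab=(320,260)).items():
    d=ray(s,u,v)*s["depth"][v,u]; print(n,(M[:3,:3]@d+M[:3,3]).round(4))
s2=dict(np.load("a_scene.npz")); 
for n,p in dict(lid=(.482,.0655,.153),mat=(.4624,.2709,.004)).items(): print(n,proj(s2,p))
```

```text
dark 340 214 69 68 (0.49, -0.2558, 150.0, 150.8, 8.2) (0.4893, -0.2507, 147.2, 147.9, 8.2) (0.4877, -0.2378, 140.0, 140.7, 8.2)
dark 254 127 29 31 (0.7388, 0.0074, 74.7, 68.1, 1.9) (0.7334, 0.0075, 73.3, 66.8, 1.9) (0.7199, 0.0079, 69.7, 63.6, 1.9)
dark 196 133 25 30 (0.7201, 0.1527, 74.0, 56.7, 20.5) (0.715, 0.1501, 72.6, 55.6, 20.5) (0.7024, 0.1435, 69.0, 52.9, 20.5)
dark 307 123 25 30 (0.7552, -0.1151, 56.3, 75.5, 58.0) (0.7495, -0.1127, 55.2, 74.0, 58.0) (0.7352, -0.1065, 52.5, 70.4, 58.0)
dark 5 275 11 115 (0.2532, 0.6267, 281.1, 10.1, 5.6) (0.2571, 0.615, 275.7, 9.9, 5.6) (0.2667, 0.5859, 262.3, 9.5, 5.6)
dark 13 275 11 115 (0.2546, 0.6064, 280.2, 10.3, 5.7) (0.2585, 0.5951, 274.9, 10.1, 5.7) (0.268, 0.5669, 261.5, 9.6, 5.7)
dark 0 277 9 113 (0.2492, 0.6462, 276.7, 10.5, 5.7) (0.2531, 0.6342, 271.5, 10.3, 5.7) (0.2629, 0.6041, 258.3, 9.8, 5.7)
teal (0.5921, 0.1778, 54.8, 55.6, 21.9) [np.float32(1.1195154)]
lid [0.4829 0.0641 0.1537]
blk [0.3721 0.0063 0.0588]
teal [0.6052 0.1756 0.0473]
pad [ 0.489  -0.2576  0.0066]
mat [0.4639 0.2699 0.0025]
tab [ 4.569e-01 -1.258e-01  4.000e-04]
lid [312.20051075 165.62503351]
mat [394.0587575  215.81997681]
```

```bash
cat > ob.py <<'E'
from plant import monitor
import numpy as np, json
from scipy.spatial.transform import Rotation as Ro
o=monitor.get_obs()
R=Ro.from_euler('xyz',o["orientation"],degrees=True).as_matrix()
open("log.jsonl","a").write(json.dumps({k:np.asarray(v).tolist() for k,v in o.items()})+"\n")
print("t",round(o["clock"],2),"q",o["joint_pos"].round(2).tolist(),"p",o["tool_pos"].round(4).tolist(),"open",round(float(o["opening"]),4),"F",np.round(o["force"],1).tolist())
print("x",R[:,0].round(3).tolist(),"y",R[:,1].round(3).tolist())
E
python3 ob.py
python3 -m crank '[{"linear":[0.2,0.3,0.5],"rot":[0,0,-1],"hand":1},{"linear":[0.3,0.5,0.5],"rot":[0,0,-1],"hand":1},{"linear":[0.3,0.5,0.5],"rot":[0,0,-1],"hand":1},{"linear":[0.3,0.5,0.2],"rot":[0,0,-1],"hand":1},{"linear":[0.3,0.5,0.2],"rot":[0,0,-1],"hand":1}]'; python3 ob.py
python3 -m crank '[{"linear":[0.4,0.5,0.1],"rot":[0,0,-1],"hand":1},{"linear":[0.4,0.5,0.1],"rot":[0,0,-1],"hand":1},{"linear":[0.4,0.5,0.1],"rot":[0,0,-1],"hand":1},{"linear":[0.4,0.5,0.1],"rot":[0,0,-1],"hand":1},{"linear":[0.4,0.5,0.1],"rot":[0,0,-1],"hand":1}]'; python3 ob.py
```

```text
t 0.15 q [-46.69, 20.58, 0.65, -0.01, -70.13, -16.51] p [0.3042, -0.6022, 0.2259] open 0.0876 F [0.7, -0.2, 0.4]
x [-0.001, 0.001, -1.0] y [-0.451, 0.893, 0.001]
clock: 0.78
tool_pos: [0.3877, -0.4605, 0.3387]
orientation: [106.0, 89.5, 106.7]
force: [0.7, -0.8, -0.9]
opening: 0.0876
t 0.78 q [-31.55, 11.12, 2.28, -0.35, -81.55, -57.62] p [0.3877, -0.4605, 0.3387] open 0.0876 F [0.7, -0.8, -0.9]
x [-0.003, 0.009, -1.0] y [-0.014, 1.0, 0.009]
clock: 1.4
tool_pos: [0.5103, -0.3048, 0.37]
orientation: [104.5, 89.5, 79.4]
force: [1.0, -0.4, -0.5]
opening: 0.0876
t 1.4 q [-12.37, 9.79, 4.6, -0.52, -84.83, -102.69] p [0.5103, -0.3048, 0.37] open 0.0876 F [1.0, -0.4, -0.5]
x [0.002, 0.009, -1.0] y [0.424, 0.905, 0.009]
```

```bash
python3 -m crank '[{"linear":[0.2,0.5,0],"rot":[0.6,0.8,-1],"hand":1},{"linear":[0.2,0.5,0],"rot":[0.6,0.8,-1],"hand":1},{"linear":[0.2,0.5,0],"rot":[0.6,0.8,-0.5],"hand":1},{"linear":[0.2,0.5,0],"rot":[0.6,0.8,0],"hand":1}]'; python3 ob.py
python3 -m crank '[{"linear":[0.2,0.4,0],"rot":[0.6,0.8,0],"hand":1},{"linear":[0.2,0.4,0],"rot":[0.6,0.8,0],"hand":1},{"linear":[0.1,0.4,0],"rot":[0.6,0.8,0],"hand":1}]'; python3 ob.py
```

```text
clock: 1.9
tool_pos: [0.5592, -0.1793, 0.372]
orientation: [175.7, 69.5, 137.5]
force: [-0.4, -0.1, 0.6]
opening: 0.0873
t 1.9 q [-6.96, 21.5, 22.55, -12.35, -107.62, -123.25] p [0.5592, -0.1793, 0.372] open 0.0873 F [-0.4, -0.1, 0.6]
x [-0.259, 0.237, -0.936] y [0.622, 0.783, 0.026]
clock: 2.28
tool_pos: [0.5905, -0.1043, 0.3712]
orientation: [178.3, 53.9, 139.9]
force: [-0.1, -1.4, -0.7]
opening: 0.0877
t 2.27 q [-5.34, 31.25, 36.26, -23.72, -123.55, -131.21] p [0.5905, -0.1043, 0.3712] open 0.0877 F [-0.1, -1.4, -0.7]
x [-0.451, 0.379, -0.808] y [0.625, 0.78, 0.017]
```

```bash
cat > kin.py <<'E'
import numpy as np, json, itertools
from scipy.spatial.transform import Rotation as Ro
from scipy.optimize import least_squares
rx=lambda a:Ro.from_euler('x',a,degrees=True).as_matrix()
ry=lambda a:Ro.from_euler('y',a,degrees=True).as_matrix()
rz=lambda a:Ro.from_euler('z',a,degrees=True).as_matrix()
S4,S6=-1,-1
def fk(q,P):
    r0,h,L1,e,L2,d,Lt,dz=P
    R1=rz(q[0]);R2=R1@ry(q[1]);R3=R2@ry(-q[2]);R4=R3@rx(S4*q[3]);R5=R4@ry(-q[4]);R6=R5@rx(S6*q[5])
    p=R1@[r0,0,h]+R2@[0,0,L1]+R3@[L2,0,e]+R4@[0,d,0]+R5@[Lt,0,dz]
    return p,R6
def load():
    L=[json.loads(l) for l in open("log.jsonl")]
    return [(np.array(o["joint_pos"]),np.array(o["tool_pos"]),Ro.from_euler('xyz',o["orientation"],degrees=True).as_matrix()) for o in L]
E
python3 - <<'E'
import kin; from kin import *
D=load()
for s4,s6 in itertools.product((1,-1),(1,-1)):
    kin.S4,kin.S6=s4,s6
    R0=[fk(q,np.zeros(8))[1].T@R for q,p,R in D]
    print(s4,s6,[round(np.degrees((Ro.from_matrix(R0[0]).inv()*Ro.from_matrix(r)).magnitude()),2) for r in R0])
    f=lambda P:np.concatenate([fk(q,P)[0]-p for q,p,R in D])
    f2=lambda P:np.r_[f(P),1e-3*(P-np.array([0,.3,.45,0,.45,-.15,.3,0]))]
    s=least_squares(f2,[0,.3,.45,0,.45,-.15,.3,0]); print(s.x.round(4),np.abs(f(s.x)).max()); print(R0[0].round(2).tolist())
E
```

```text
1 1 [np.float64(0.0), np.float64(82.32), np.float64(172.45), np.float64(154.67), np.float64(159.19)]
[-0.1    -0.515  -0.1556  0.5916  0.4382 -0.1928 -0.4832  0.1856] 0.014040333985002595
[[1.0, -0.0, -0.0], [0.0, 0.54, 0.84], [0.0, -0.84, 0.54]]
1 -1 [np.float64(0.0), np.float64(0.68), np.float64(1.04), np.float64(24.72), np.float64(47.45)]
[-0.1    -0.515  -0.1556  0.5916  0.4382 -0.1928 -0.4832  0.1856] 0.014040333985002595
[[1.0, -0.0, -0.0], [0.0, 0.0, 1.0], [-0.0, -1.0, 0.0]]
-1 1 [np.float64(0.0), np.float64(82.23), np.float64(172.36), np.float64(146.52), np.float64(130.59)]
[-0.      0.1988  0.6016 -0.      0.4636 -0.1918  0.378   0.    ] 6.712154095867007e-07
[[1.0, 0.0, -0.0], [-0.0, 0.54, 0.84], [0.0, -0.84, 0.54]]
-1 -1 [np.float64(0.0), np.float64(0.0), np.float64(0.0), np.float64(0.0), np.float64(0.0)]
[-0.      0.1988  0.6016 -0.      0.4636 -0.1918  0.378   0.    ] 6.712154095867007e-07
[[1.0, 0.0, -0.0], [0.0, 0.0, 1.0], [0.0, -1.0, 0.0]]
```

```bash
cat >> kin.py <<'E'
PP=np.array([0,.1988,.6016,0,.4636,-.1918,.378,0]); RT=np.array([[1.,0,0],[0,0,1],[0,-1,0]])
LO=np.array([-176.03,-82.01,-58.28,-173.87,-174.79,-173.66]);HI=np.array([176.03,121.73,71.71,95.51,-.11,173.66])
def tool(az,down,y_az=None,flip=1):
    """tool x at azimuth az, 'down' degrees below horizontal; y horizontal; flip=1: camera (-z) up side"""
    x=np.array([np.cos(np.radians(az))*np.cos(np.radians(down)),np.sin(np.radians(az))*np.cos(np.radians(down)),-np.sin(np.radians(down))])
    y=flip*np.array([np.cos(np.radians(az-90)),np.sin(np.radians(az-90)),0])
    return np.c_[x,y,np.cross(x,y)]
def err(q,p,R):
    pp,Rr=fk(q,PP); return np.r_[(pp-p)*10,Ro.from_matrix(Rr@RT@R.T).as_rotvec()]
def ik(p,R,seed=None,n=25):
    rng=np.random.default_rng(0); best=[]
    seeds=[seed] if seed is not None else []
    seeds+= [LO+(HI-LO)*rng.random(6) for _ in range(n)]
    for s in seeds:
        r=least_squares(err,np.clip(s,LO+.5,HI-.5),args=(p,R),bounds=(LO,HI),x_scale=30.,max_nfev=150)
        if r.cost<1e-6 and not any(np.abs(r.x-b).max()<2 for b in best):
            best.append(r.x)
            if seed is not None and len(best)==1 and s is seeds[0]: return best
    return best
E
python3 - <<'E'
from kin import *
q0=load()[-1][0]
C=np.array([.482,.0655,.085])
for a in (142,-128,52,-38):
  for th in (10,20,30):
    R=tool(a,th); 
    for back in (0,.12):
      p=C+(.013-back)*R[:,0]
      print(a,th,back,[b.round(0).tolist() for b in ik(p,R,q0 if a==142 else None)])
E
```

```text
142 10 0 [[-1.0, 55.0, 16.0, -43.0, -120.0, -122.0]]
142 10 0.12 [[-6.0, 60.0, 34.0, -45.0, -132.0, -130.0]]
142 20 0 [[0.0, 50.0, 12.0, -39.0, -112.0, -122.0]]
142 20 0.12 [[-4.0, 54.0, 29.0, -39.0, -125.0, -128.0]]
142 30 0 [[2.0, 44.0, 8.0, -35.0, -104.0, -122.0]]
142 30 0.12 [[-2.0, 47.0, 23.0, -34.0, -117.0, -127.0]]
-128 10 0 [[40.0, 56.0, -5.0, 12.0, -109.0, -84.0]]
-128 10 0.12 [[42.0, 62.0, 14.0, 12.0, -122.0, -82.0]]
-128 20 0 [[40.0, 51.0, -7.0, 12.0, -102.0, -83.0]]
-128 20 0.12 [[42.0, 55.0, 11.0, 11.0, -116.0, -82.0]]
-128 30 0 [[40.0, 45.0, -10.0, 11.0, -95.0, -83.0]]
-128 30 0.12 [[41.0, 48.0, 7.0, 10.0, -109.0, -81.0]]
52 10 0 [[-38.0, 42.0, -33.0, -87.0, -80.0, -105.0]]
52 10 0.12 [[-51.0, 39.0, -31.0, -75.0, -85.0, -109.0]]
52 20 0 [[-34.0, 32.0, -33.0, -85.0, -70.0, -117.0]]
52 20 0.12 [[-46.0, 26.0, -32.0, -72.0, -77.0, -123.0]]
52 30 0 [[-27.0, 22.0, -33.0, -80.0, -60.0, -131.0]]
52 30 0.12 [[-38.0, 14.0, -32.0, -68.0, -69.0, -138.0]]
-38 10 0 []
-38 10 0.12 []
-38 20 0 []
-38 20 0.12 []
-38 30 0 []
-38 30 0.12 []
```

Run:
```python
from kin import *
q0=load()[-1][0]
def mid(q):
    R1=rz(q[0]);R3=R1@ry(q[1])@ry(-q[2]);return (R1@[0,0,.1988]+R1@ry(q[1])@[0,0,.6016]+R3@[.4636,0,0])
a=142; av=np.array([np.cos(np.radians(a)),np.sin(np.radians(a)),0])
R=tool(a,20); q=ik(np.array([.482,.0655,.085])+.013*R[:,0],R,q0)[0]; print("grasp forearm end",mid(q).round(3),q.round(0))
Cc=np.array([.53,-.06,.026])   # lying centre
for dn in (20,40,65,90,108):
    R=tool(a,dn); p=Cc+av*.01+np.array([0,0,.06])+.013*R[:,0]
    r=ik(p,R,q); print("lay",dn,[b.round(0).tolist() for b in r]); q=r[0] if r else q
for fl in (1,-1):
    R=tool(a,65,flip=fl); p=Cc+av*(.122-.0765)+.013*R[:,0]
    print("regrasp",fl,[b.round(0).tolist() for b in ik(p,R,n=30)])
for fl in (1,-1):
  for b in range(-180,180,30):
    R=tool(b,155,flip=fl); p=np.array([.49,-.256,.04])+.013*R[:,0]
    print("pad",fl,b,[(x.round(0).tolist(),mid(x).round(2).tolist()) for x in ik(p,R,n=12)])
```

```text
grasp forearm end [0.825 0.004 0.305] [   0.   50.   12.  -39. -112. -122.]
lay 20 [[-7.0, 54.0, 21.0, -33.0, -120.0, -119.0]]
lay 40 [[-4.0, 43.0, 11.0, -26.0, -101.0, -119.0]]
lay 65 [[3.0, 28.0, -7.0, -17.0, -75.0, -124.0]]
lay 90 [[16.0, 15.0, -29.0, -0.0, -45.0, -144.0]]
lay 108 [[20.0, 9.0, -56.0, 45.0, -22.0, 170.0]]
regrasp 1 [[5.0, 30.0, -13.0, -18.0, -67.0, -123.0]]
regrasp -1 [[5.0, 30.0, -13.0, -18.0, -67.0, 57.0]]
pad 1 -180 [([-67.0, 35.0, -39.0, -105.0, -60.0, 73.0], [0.18, -0.44, 0.25])]
pad 1 -150 [([-59.0, 37.0, -19.0, -76.0, -69.0, 53.0], [0.32, -0.53, 0.3])]
pad 1 -120 [([-50.0, 43.0, -2.0, -59.0, -85.0, 48.0], [0.48, -0.57, 0.31])]
pad 1 -90 [([-40.0, 50.0, 14.0, -45.0, -102.0, 51.0], [0.64, -0.54, 0.3])]
pad 1 -60 [([-29.0, 56.0, 23.0, -31.0, -115.0, 61.0], [0.78, -0.42, 0.28])]
pad 1 -30 [([-16.0, 59.0, 23.0, -14.0, -117.0, 78.0], [0.86, -0.25, 0.23])]
pad 1 0 [([-4.0, 58.0, 11.0, 4.0, -108.0, 93.0], [0.83, -0.06, 0.18])]
pad 1 30 [([7.0, 52.0, -9.0, 21.0, -92.0, 101.0], [0.7, 0.08, 0.16])]
pad 1 60 [([15.0, 45.0, -34.0, 42.0, -73.0, 98.0], [0.5, 0.14, 0.17])]
pad 1 90 []
pad 1 120 []
pad 1 150 []
pad -1 -180 [([-67.0, 35.0, -39.0, -105.0, -60.0, -107.0], [0.18, -0.44, 0.25])]
pad -1 -150 [([-59.0, 37.0, -19.0, -76.0, -69.0, -127.0], [0.32, -0.53, 0.3])]
pad -1 -120 [([-50.0, 43.0, -2.0, -59.0, -85.0, -132.0], [0.48, -0.57, 0.31])]
pad -1 -90 [([-40.0, 50.0, 14.0, -45.0, -102.0, -129.0], [0.64, -0.54, 0.3])]
pad -1 -60 [([-29.0, 56.0, 23.0, -31.0, -115.0, -119.0], [0.78, -0.42, 0.28])]
pad -1 -30 [([-16.0, 59.0, 23.0, -14.0, -117.0, -102.0], [0.86, -0.25, 0.23])]
pad -1 0 [([-4.0, 58.0, 11.0, 4.0, -108.0, -87.0], [0.83, -0.06, 0.18])]
pad -1 30 [([7.0, 52.0, -9.0, 21.0, -92.0, -79.0], [0.7, 0.08, 0.16])]
pad -1 60 [([15.0, 45.0, -34.0, 42.0, -73.0, -82.0], [0.5, 0.14, 0.17])]
pad -1 90 []
pad -1 120 []
pad -1 150 []
```

Run:
```python
from kin import *
for Cc in (np.array([.53,-.06,.026]),np.array([.58,-.03,.026])):
 for a in (142,180,-150,-120,-90,-60):
  av=np.array([np.cos(np.radians(a)),np.sin(np.radians(a)),0]); 
  o=[]
  for dn in (65,90,108):
    R=tool(a,dn); p=Cc+av*.01+[0,0,.0]+.013*R[:,0]
    o.append([b.round(0).tolist() for b in ik(p,R,n=12)])
  print(Cc,a,"lay",o)
  print("    regrasp",[[b.round(0).tolist() for b in ik(Cc+av*(.122-.0765)+.013*tool(a,65)[:,0],tool(a,65,flip=f),n=12)] for f in (1,-1)])
```

```text
[ 0.53  -0.06   0.026] 142 lay [[[3.0, 33.0, -9.0, -17.0, -69.0, -122.0]], [[16.0, 21.0, -33.0, -0.0, -37.0, -144.0]], []]
    regrasp [[[5.0, 30.0, -13.0, -18.0, -67.0, -123.0]], [[5.0, 30.0, -13.0, -18.0, -67.0, 57.0]]]
[ 0.53  -0.06   0.026] 180 lay [[[11.0, 34.0, -11.0, -5.0, -69.0, -98.0]], [[15.0, 20.0, -33.0, -0.0, -37.0, -105.0]], []]
    regrasp [[[12.0, 31.0, -16.0, -5.0, -67.0, -99.0]], [[12.0, 31.0, -16.0, -5.0, -67.0, 81.0]]]
[ 0.53  -0.06   0.026] -150 lay [[[18.0, 32.0, -19.0, 6.0, -63.0, -82.0]], [[14.0, 21.0, -33.0, -0.0, -37.0, -74.0]], [[8.0, 16.0, -37.0, -18.0, -22.0, -53.0]]]
    regrasp [[[17.0, 30.0, -23.0, 6.0, -61.0, -81.0]], [[17.0, 30.0, -23.0, 6.0, -61.0, 99.0]]]
[ 0.53  -0.06   0.026] -120 lay [[[24.0, 29.0, -31.0, 18.0, -53.0, -68.0]], [[14.0, 21.0, -32.0, 0.0, -37.0, -44.0]], [[1.0, 20.0, -26.0, -26.0, -37.0, -11.0]]]
    regrasp [[[21.0, 27.0, -34.0, 20.0, -50.0, -67.0]], [[21.0, 27.0, -34.0, 20.0, -50.0, 113.0]]]
[ 0.53  -0.06   0.026] -90 lay [[[25.0, 24.0, -46.0, 38.0, -38.0, -59.0]], [[14.0, 21.0, -31.0, 0.0, -37.0, -14.0]], [[-1.0, 24.0, -19.0, -2
[... 1070 characters left out ...]
, [[16.0, 24.0, -26.0, 0.0, -40.0, -46.0]], [[4.0, 23.0, -22.0, -25.0, -38.0, -16.0]]]
    regrasp [[[22.0, 31.0, -26.0, 19.0, -54.0, -66.0]], [[22.0, 31.0, -26.0, 19.0, -54.0, 114.0]]]
[ 0.58  -0.03   0.026] -90 lay [[[27.0, 27.0, -38.0, 34.0, -42.0, -56.0]], [[15.0, 25.0, -25.0, -0.0, -40.0, -15.0]], [[2.0, 27.0, -14.0, -23.0, -51.0, 13.0]]]
    regrasp [[[23.0, 27.0, -39.0, 37.0, -40.0, -55.0]], [[23.0, 27.0, -39.0, 37.0, -40.0, 125.0]]]
[ 0.58  -0.03   0.026] -60 lay [[[18.0, 21.0, -54.0, 71.0, -26.0, -55.0]], [[15.0, 25.0, -25.0, 0.0, -40.0, 15.0]], [[4.0, 31.0, -8.0, -19.0, -60.0, 37.0]]]
    regrasp [[[13.0, 22.0, -53.0, 74.0, -25.0, -53.0]], [[13.0, 22.0, -53.0, 74.0, -25.0, 127.0]]]
```

```bash
cat > go.py <<'E'
from kin import *
from plant import monitor
def cur():
    o=monitor.get_obs(); return o,np.array(o["tool_pos"]),Ro.from_euler('xyz',o["orientation"],degrees=True).as_matrix()
def delta(p,R):
    o,p0,R0=cur(); d=(np.asarray(p)-p0)/.06; w=np.degrees(Ro.from_matrix(R@R0.T).as_rotvec())/5
    print("t",round(o["clock"],2),"lin",d.round(2).tolist(),"rot",w.round(2).tolist(),"F",np.round(o["force"],1).tolist(),"open",round(float(o["opening"]),4))
    q=np.array(o["joint_pos"]); r=ik(np.asarray(p),R,q); print("q",q.round(0).tolist(),"->",[b.round(0).tolist() for b in r[:1]])
E
python3 - <<'E'
from go import *
R=tool(142,20); C=np.array([.482,.0655,.085]); delta(C+(.013-.13)*R[:,0],R)
E
```

```text
t 2.27 lin [-0.37, 1.7, -4.1] rot [4.06, 5.44, 0.19] F [-0.1, -1.4, -0.7] open 0.0877
q [-5.0, 31.0, 36.0, -24.0, -124.0, -131.0] -> [[-5.0, 54.0, 31.0, -39.0, -126.0, -128.0]]
```

```bash
python3 -m crank '[{"linear":[0,0.2,-0.5],"rot":[0.5,0.7,0],"hand":1},{"linear":[0,0.2,-0.5],"rot":[0.5,0.7,0],"hand":1},{"linear":[0,0.2,-0.5],"rot":[0.5,0.7,0],"hand":1},{"linear":[-0.1,0.2,-0.5],"rot":[0.5,0.7,0],"hand":1},{"linear":[-0.1,0.2,-0.5],"rot":[0.5,0.7,0],"hand":1},{"linear":[-0.1,0.2,-0.5],"rot":[0.5,0.7,0],"hand":1},{"linear":[-0.1,0.2,-0.5],"rot":[0.5,0.7,0],"hand":1}]'
python3 - <<'E'
from go import *
from plant import eyes; import cv2
R=tool(142,20); C=np.array([.482,.0655,.085]); delta(C+(.013-.13)*R[:,0],R)
s=eyes.snapshot("wrist"); cv2.imwrite("pics/b_wrist.png",s["image"][:,:,::-1]); np.savez("b_wrist.npz",**s)
E
```

```text
clock: 3.15
tool_pos: [0.5674, -0.0168, 0.1543]
orientation: [-179.2, 23.0, 141.5]
force: [0.2, 0.4, 0.4]
opening: 0.0877
t 3.15 lin [0.02, 0.24, -0.49] rot [0.48, 0.38, 0.16] F [0.2, 0.4, 0.4] open 0.0877
q [-6.0, 51.0, 30.0, -38.0, -126.0, -129.0] -> [[-5.0, 54.0, 31.0, -39.0, -126.0, -128.0]]
```

View pics/b_wrist.png

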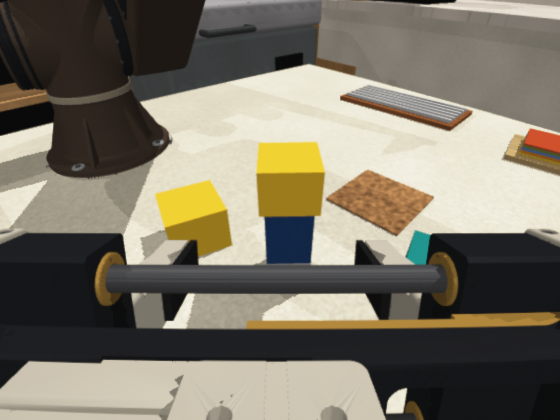

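The wrist view shows the canister at about column 290, lined up between the open fingers. I'll go in.

```bash
python3 -m crank '[{"linear":[0,0.1,-0.25],"rot":[0.25,0.2,0.1],"hand":1},{"linear":[0,0.1,-0.25],"rot":[0.25,0.2,0.1],"hand":1},{"linear":[0,0,0],"rot":[0,0,0],"hand":1}]'
python3 - <<'E'
from go import *
R=tool(142,20); C=np.array([.482,.0655,.085]); delta(C+(.013)*R[:,0],R)
E
```

```text
clock: 3.58
tool_pos: [0.5647, -0.0028, 0.1158]
orientation: [-179.6, 18.9, 142.4]
force: [-0.1, -0.3, -0.7]
opening: 0.0877
t 3.58 lin [-1.54, 1.26, -0.59] rot [-0.07, -0.22, -0.05] F [-0.1, -0.3, -0.7] open 0.0877
q [-5.0, 55.0, 30.0, -39.0, -126.0, -128.0] -> [[0.0, 50.0, 12.0, -39.0, -112.0, -122.0]]
```

```bash
python3 -m crank '[{"linear":[-0.3,0.25,-0.12],"rot":[0,-0.1,0],"hand":1},{"linear":[-0.3,0.25,-0.12],"rot":[0,-0.1,0],"hand":1},{"linear":[-0.3,0.25,-0.12],"rot":[0,0,0],"hand":1},{"linear":[-0.3,0.25,-0.12],"rot":[0,0,0],"hand":1},{"linear":[-0.3,0.25,-0.1],"rot":[0,0,0],"hand":1},{"linear":[0,0,0],"rot":[0,0,0],"hand":1}]'
python3 - <<'E'
from go import *
from plant import eyes; import cv2
R=tool(142,20); C=np.array([.482,.0655,.085]); delta(C+(.013)*R[:,0],R)
for n in ("wrist","scene"):
    s=eyes.snapshot(n); cv2.imwrite(f"pics/c_{n}.png",s["image"][:,:,::-1])
E
```

```text
clock: 4.32
tool_pos: [0.4766, 0.0712, 0.0872]
orientation: [179.3, 20.9, 142.0]
force: [0.3, -0.7, 0.2]
opening: 0.0873
t 4.33 lin [-0.07, 0.03, -0.11] rot [-0.0, 0.22, -0.06] F [0.3, -0.7, 0.2] open 0.0873
q [0.0, 49.0, 12.0, -39.0, -112.0, -122.0] -> [[0.0, 50.0, 12.0, -39.0, -112.0, -122.0]]
```

View pics/c_scene.png

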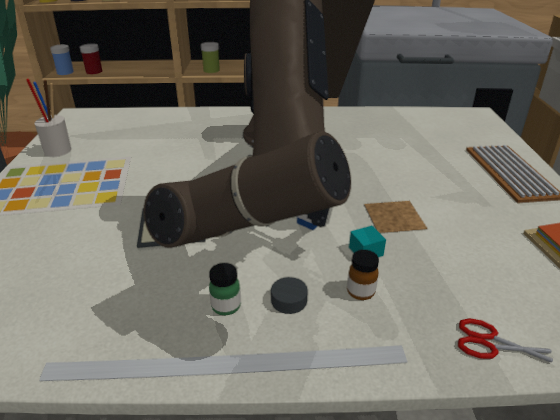

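View pics/c_wrist.png

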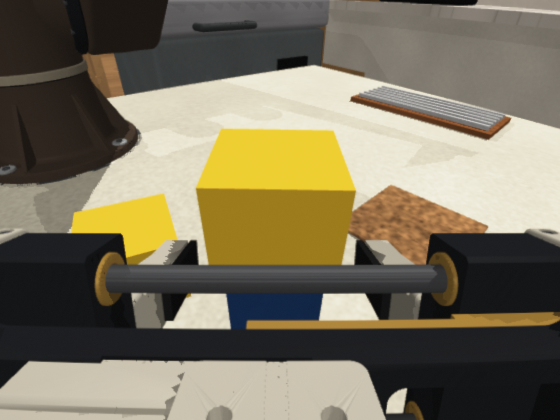

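The canister sits midway between the pads (column 276). I'll lower slightly and close.

```bash
python3 -m crank '[{"linear":[-0.05,0.02,-0.1],"rot":[0,0.2,0],"hand":1},{"linear":[0,0,0],"rot":[0,0,0],"hand":0.5},{"linear":[0,0,0],"rot":[0,0,0],"hand":0.2},{"linear":[0,0,0],"rot":[0,0,0],"hand":0},{"linear":[0,0,0],"rot":[0,0,0],"hand":0},{"linear":[0,0,0],"rot":[0,0,0],"hand":0},{"linear":[0,0,0],"rot":[0,0,0],"hand":0}]'
python3 - <<'E'
from go import *
R=tool(142,20); C=np.array([.482,.0655,.085]); delta(C+(.013)*R[:,0],R)
E
```

```text
clock: 5.3
tool_pos: [0.4764, 0.0701, 0.0809]
orientation: [179.9, 20.2, 142.1]
force: [-0.1, 0.2, 0.4]
opening: 0.0455
t 5.3 lin [-0.07, 0.05, -0.01] rot [0.01, 0.05, -0.04] F [-0.1, 0.2, 0.4] open 0.0455
q [0.0, 50.0, 13.0, -39.0, -112.0, -122.0] -> [[0.0, 50.0, 12.0, -39.0, -112.0, -122.0]]
```

```bash
python3 -m crank '[{"linear":[0,0,0.2],"rot":[0,0,0],"hand":0},{"linear":[0,0,0.4],"rot":[0,0,0],"hand":0},{"linear":[0.1,-0.1,0.5],"rot":[0,0,0],"hand":0},{"linear":[0.1,-0.1,0.5],"rot":[-0.3,-0.4,0],"hand":0},{"linear":[0.1,-0.2,0.4],"rot":[-0.6,-0.8,0],"hand":0}]'
python3 - <<'E'
from go import *
import numpy as np
p=np.array([.53,-.02,.22]); delta(p,tool(142,60))
q=monitor.get_obs()["joint_pos"]
for a,d in ((142,40),(142,60),(170,60),(-160,60),(-140,60),(-120,60),(-120,75),(-120,90),(-120,107)):
    r=ik(p,tool(a,d),np.array(q)); print(a,d,r[0].round(0).tolist() if r else None); q=r[0] if r else q
E
```

```text
clock: 5.92
tool_pos: [0.494, 0.0456, 0.2057]
orientation: [179.9, 27.8, 142.1]
force: [0.1, 0.5, -3.6]
opening: 0.046
t 5.92 lin [0.6, -1.09, 0.24] rot [-3.97, -5.08, -0.03] F [0.1, 0.5, -3.6] open 0.046
q [-1.0, 39.0, 16.0, -37.0, -118.0, -129.0] -> [[4.0, 24.0, 7.0, -20.0, -95.0, -130.0]]
142 40 [-2.0, 36.0, 19.0, -29.0, -114.0, -128.0]
142 60 [4.0, 24.0, 7.0, -20.0, -95.0, -130.0]
170 60 [11.0, 27.0, 7.0, -10.0, -98.0, -110.0]
-160 60 [19.0, 26.0, 1.0, 0.0, -95.0, -89.0]
-140 60 [25.0, 23.0, -6.0, 8.0, -90.0, -77.0]
-120 60 [30.0, 20.0, -14.0, 15.0, -83.0, -65.0]
-120 75 [25.0, 13.0, -17.0, 9.0, -73.0, -59.0]
-120 90 [19.0, 7.0, -18.0, -0.0, -65.0, -49.0]
-120 107 [9.0, 4.0, -18.0, -16.0, -59.0, -32.0]
```

```bash
python3 -m crank '[{"linear":[0.1,-0.2,0],"rot":[-0.6,-0.8,0],"hand":0},{"linear":[0.1,-0.2,0],"rot":[-0.6,-0.8,0],"hand":0},{"linear":[0.1,-0.2,0.1],"rot":[-0.6,-0.8,0],"hand":0},{"linear":[0.1,-0.2,0.1],"rot":[-0.6,-0.8,0],"hand":0},{"linear":[0.1,-0.2,0],"rot":[-0.6,-0.8,0.5],"hand":0},{"linear":[0.1,0,0],"rot":[-0.6,-0.8,1],"hand":0},{"linear":[0,0,0],"rot":[0,0,1],"hand":0},{"linear":[0,0,0],"rot":[0,0,1],"hand":0},{"linear":[0,0,0],"rot":[0,0,1],"hand":0},{"linear":[0,0,0],"rot":[0,0,1],"hand":0},{"linear":[0,0,0],"rot":[0,0,1],"hand":0},{"linear":[0,0,0],"rot":[0,0,1],"hand":0},{"linear":[0,0,0],"rot":[0,0,1],"hand":0},{"linear":[0,0,0],"rot":[0,0,1],"hand":0},{"linear":[0,0,0],"rot":[0,0,1],"hand":0},{"linear":[0,0,0],"rot":[0,0,1],"hand":0}]'
python3 - <<'E'
from go import *
p=np.array([.55,-.03,.20]); delta(p,tool(-120,60))
E
```

```text
clock: 7.92
tool_pos: [0.5242, -0.0166, 0.2523]
orientation: [177.7, 60.4, -161.0]
force: [0.2, -0.3, -3.5]
opening: 0.046
t 7.92 lin [0.43, -0.22, -0.87] rot [-0.23, -0.08, 7.81] F [0.2, -0.3, -3.5] open 0.046
q [19.0, 24.0, 3.0, -0.0, -98.0, -88.0] -> [[28.0, 22.0, -14.0, 16.0, -81.0, -64.0]]
```

```bash
python3 -m crank '[{"linear":[0.05,0,-0.1],"rot":[0,0,1],"hand":0},{"linear":[0.05,0,-0.1],"rot":[0,0,1],"hand":0},{"linear":[0.05,0,-0.1],"rot":[0,0,1],"hand":0},{"linear":[0.05,0,-0.1],"rot":[0,0,1],"hand":0},{"linear":[0.05,0,-0.1],"rot":[0,0,1],"hand":0},{"linear":[0.05,0,-0.1],"rot":[0.4,-0.2,1],"hand":0},{"linear":[0,0,-0.1],"rot":[0.7,-0.4,1],"hand":0},{"linear":[0,0,-0.1],"rot":[0.85,-0.5,1],"hand":0},{"linear":[0,0,-0.1],"rot":[0.85,-0.5,0],"hand":0},{"linear":[0,0,-0.1],"rot":[0.85,-0.5,0],"hand":0},{"linear":[0,0,-0.1],"rot":[0.85,-0.5,0],"hand":0},{"linear":[0,0,-0.1],"rot":[0.85,-0.5,0],"hand":0}]'
python3 - <<'E'
from go import *
a=np.radians(-120);R=tool(-120,107.8)
p=np.array([.56,-.04,.0265])+.007*np.array([np.cos(a),np.sin(a),0])+.0075*R[:,0]+[0,0,.04]; delta(p,R)
E
```

```text
clock: 9.43
tool_pos: [0.532, -0.0138, 0.1956]
orientation: [19.2, 86.6, 81.6]
force: [-0.0, -0.2, -4.3]
opening: 0.0455
t 9.43 lin [0.43, -0.5, -2.27] rot [2.46, -1.6, -0.52] F [-0.0, -0.2, -4.3] open 0.0455
q [17.0, 8.0, -19.0, -3.0, -62.0, -43.0] -> [[4.0, 17.0, -23.0, -22.0, -42.0, -18.0]]
```

```bash
python3 -m crank '[{"linear":[0.1,-0.1,-0.3],"rot":[0.6,-0.4,-0.1],"hand":0},{"linear":[0.1,-0.1,-0.4],"rot":[0.6,-0.4,-0.1],"hand":0},{"linear":[0.1,-0.1,-0.4],"rot":[0.6,-0.4,-0.1],"hand":0},{"linear":[0.1,-0.1,-0.4],"rot":[0.6,-0.4,-0.2],"hand":0},{"linear":[0.1,-0.1,-0.4],"rot":[0.1,0,0],"hand":0},{"linear":[0,0,-0.2],"rot":[0,0,0],"hand":0},{"linear":[0,0,0],"rot":[0,0,0],"hand":0}]'
python3 - <<'E'
from go import *
a=np.radians(-120);R=tool(-120,107.8)
p=np.array([.56,-.04,.0265])+.007*np.array([np.cos(a),np.sin(a),0])+.0075*R[:,0]; delta(p,R)
from plant import eyes; import cv2
for n in ("scene",):
    s=eyes.snapshot(n); cv2.imwrite(f"pics/d_{n}.png",s["image"][:,:,::-1])
E
```

```text
clock: 10.3
tool_pos: [0.5566, -0.044, 0.0776]
orientation: [0.0, 70.9, 59.5]
force: [-1.0, 0.2, -3.4]
opening: 0.0457
t 10.3 lin [0.02, -0.0, -0.97] rot [-0.22, 0.13, 0.1] F [-1.0, 0.2, -3.4] open 0.0457
q [3.0, 16.0, -22.0, -23.0, -44.0, -18.0] -> [[4.0, 21.0, -24.0, -24.0, -38.0, -15.0]]
```

View pics/d_scene.png

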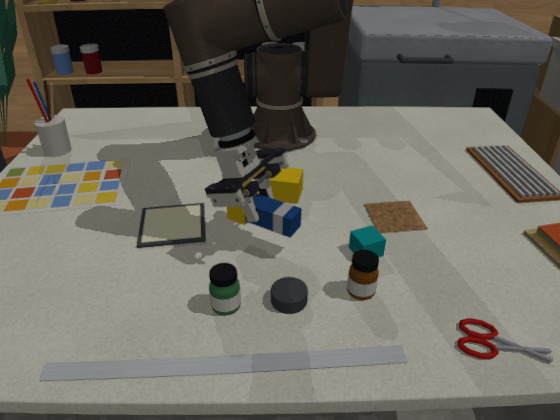

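The canister is held horizontal, white band at (285,213) and lid at (240,212). I'll lower it gently while watching the force.

```bash
python3 -m crank '[{"linear":[0,0,-0.2],"rot":[-0.1,0.1,0],"hand":0},{"linear":[0,0,-0.2],"rot":[-0.1,0,0.1],"hand":0},{"linear":[0,0,-0.2],"rot":[0,0,0],"hand":0},{"linear":[0,0,-0.15],"rot":[0,0,0],"hand":0},{"linear":[0,0,-0.1],"rot":[0,0,0],"hand":0},{"linear":[0,0,-0.03],"rot":[0,0,0],"hand":0},{"linear":[0,0,0],"rot":[0,0,0],"hand":0}]'
cat > lay.py <<'E'
from go import *
a=np.radians(-120);R=tool(-120,107.8)
p=np.array([.56,-.04,.0265])+.007*np.array([np.cos(a),np.sin(a),0])+.0075*R[:,0]; delta(p,R)
E
python3 lay.py
```

```text
clock: 11.22
tool_pos: [0.5577, -0.0425, 0.0236]
orientation: [-0.7, 72.0, 59.5]
force: [-0.2, -0.2, -5.0]
opening: 0.0457
t 11.22 lin [-0.0, -0.03, -0.07] rot [-0.01, 0.06, -0.04] F [-0.2, -0.2, -5.0] open 0.0457
q [4.0, 20.0, -24.0, -24.0, -38.0, -15.0] -> [[4.0, 21.0, -24.0, -24.0, -38.0, -15.0]]
```

```bash
python3 -m crank '[{"linear":[0,0,-0.04],"rot":[0,0,0],"hand":0},{"linear":[0,0,-0.02],"rot":[0,0,0],"hand":0},{"linear":[0,0,0],"rot":[0,0,0],"hand":0}]'; python3 lay.py
```

```text
clock: 11.6
tool_pos: [0.5583, -0.0427, 0.0206]
orientation: [-1.0, 72.0, 59.2]
force: [0.8, 0.6, -4.1]
opening: 0.0457
t 11.6 lin [-0.01, -0.02, -0.02] rot [-0.01, 0.08, -0.03] F [0.8, 0.6, -4.1] open 0.0457
q [4.0, 21.0, -24.0, -25.0, -38.0, -15.0] -> [[4.0, 21.0, -24.0, -24.0, -38.0, -15.0]]
```

```bash
python3 -m crank '[{"linear":[0,0,-0.03],"rot":[0,0,0],"hand":0},{"linear":[0,0,0],"rot":[0,0,0],"hand":0}]'; python3 lay.py
```

```text
clock: 11.85
tool_pos: [0.5587, -0.0427, 0.0194]
orientation: [-1.2, 71.9, 59.1]
force: [-1.9, 0.4, -0.3]
opening: 0.046
t 11.85 lin [-0.02, -0.02, -0.0] rot [-0.01, 0.09, -0.04] F [-1.9, 0.4, -0.3] open 0.046
q [4.0, 21.0, -24.0, -25.0, -38.0, -15.0] -> [[4.0, 21.0, -24.0, -24.0, -38.0, -15.0]]
```

```bash
python3 -m crank '[{"linear":[0,0,0],"rot":[0,0,0],"hand":0.58},{"linear":[0,0,0],"rot":[0,0,0],"hand":0.8},{"linear":[0,0,0],"rot":[0,0,0],"hand":1},{"linear":[0,0,0],"rot":[0,0,0],"hand":1},{"linear":[-0.04,-0.07,0.25],"rot":[0,0,0],"hand":1},{"linear":[-0.08,-0.13,0.5],"rot":[0,0,0],"hand":1},{"linear":[-0.08,-0.13,0.5],"rot":[0,0,0],"hand":1},{"linear":[-0.08,-0.13,0.5],"rot":[0,0,0],"hand":1},{"linear":[-0.08,-0.13,0.5],"rot":[-0.8,0.5,0],"hand":1},{"linear":[0,0,0.2],"rot":[-0.8,0.5,0],"hand":1},{"linear":[0,0,0],"rot":[-0.8,0.5,0],"hand":1},{"linear":[0,0,0],"rot":[-0.8,0.5,0],"hand":1}]'; python3 lay.py
python3 - <<'E'
from plant import eyes; import cv2,numpy as np
for n in ("scene","top","wrist"):
    s=eyes.snapshot(n); cv2.imwrite(f"pics/e_{n}.png",s["image"][:,:,::-1]); np.savez(f"e_{n}.npz",**s)
E
```

```text
clock: 13.35
tool_pos: [0.5367, -0.084, 0.1818]
orientation: [-162.9, 88.8, -103.0]
force: [-0.0, -0.9, 0.7]
opening: 0.0877
t 13.35 lin [0.35, 0.66, -2.71] rot [3.32, -1.84, 0.03] F [-0.0, -0.9, 0.7] open 0.0877
q [13.0, 10.0, -20.0, 1.0, -60.0, -43.0] -> [[4.0, 21.0, -24.0, -24.0, -38.0, -15.0]]
```

View pics/e_scene.png

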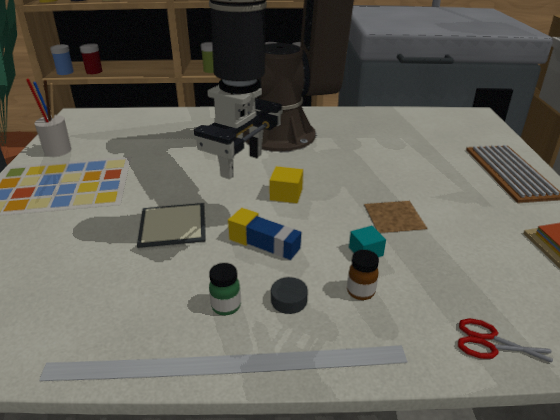

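View pics/e_top.png

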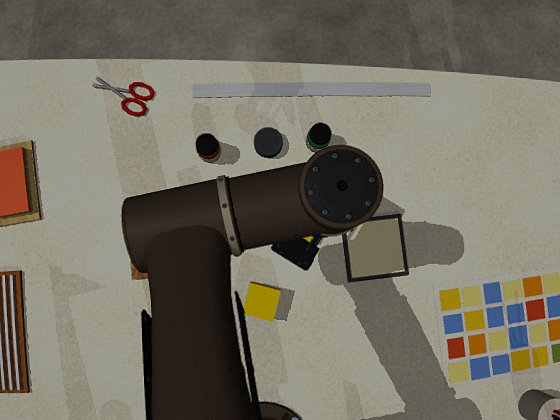

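View pics/e_wrist.png

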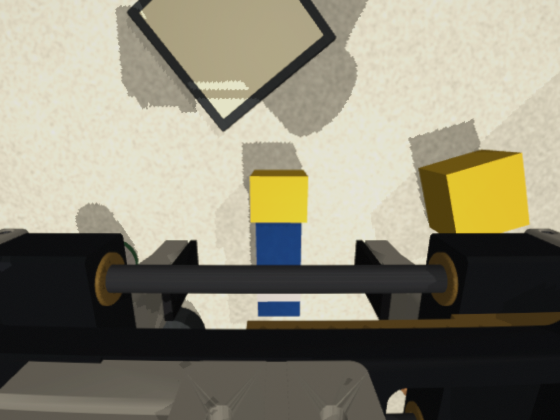

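The canister lies on its side with the lid on, lid at wrist (279,198) and body at (278,245). I'll measure the lid for the regrasp.

Run:
```python
from h import *; from go import *
s=dict(np.load("e_wrist.npz")); im=s["image"]
o,p0,R0=cur(); W=np.eye(4);W[:3,:3]=R0;W[:3,3]=p0; T=W@s["hand_eye"]
m=mask(im,(22,150,60),(34,255,255)); m[:, :200]=0; m[:,340:]=0; m[235:]=0
hsv=cv2.cvtColor(im,cv2.COLOR_RGB2HSV)
print(hsv[165:182,279,2].tolist())
c=blobs(m)[0]; print(cv2.boundingRect(c))
av=np.array([-.5,-.866]); 
for (u,v) in ((250,178),(307,178),(250,222),(307,222),(256,224),(301,224)):
    P=cast(s,u,v,.056,T); print(u,v,P.round(4), "along a:",round(float((P[:2]-[.56,-.04])@av),4),"lat",round(float((P[:2]-[.56,-.04])@[-.866,.5]),4))
b=mask(im,(105,120,30),(125,255,255)); b[:, :200]=0; b[:,340:]=0; b[:210]=0
print([cv2.boundingRect(c) for c in blobs(b,50)])
```

```text
[159, 160, 160, 159, 146, 124, 114, 113, 113, 113, 123, 182, 219, 228, 228, 228, 228]
(250, 170, 58, 52)
250 178 [ 0.5444 -0.1171  0.056 ] along a: 0.0746 lat -0.0251
307 178 [ 0.4982 -0.0905  0.056 ] along a: 0.0746 lat 0.0282
250 222 [ 0.5666 -0.0804  0.056 ] along a: 0.0317 lat -0.0259
307 222 [ 0.5188 -0.0529  0.056 ] along a: 0.0318 lat 0.0293
256 224 [ 0.5626 -0.0758  0.056 ] along a: 0.0297 lat -0.0201
301 224 [ 0.5248 -0.054   0.056 ] along a: 0.0298 lat 0.0235
[(256, 224, 45, 42), (258, 302, 41, 14)]
```

```bash
cat > rg.py <<'E'
from go import *; import sys
b=float(sys.argv[1]); R=tool(-120,64)
G=np.array([.56-.5*.0455-.866*.001,-.04-.866*.0455+.0005,.028]); delta(G+(.010-b)*R[:,0],R)
E
python3 rg.py .12
```

```text
t 13.5 lin [0.4, 0.76, -0.89] rot [-4.3, 2.54, -0.02] F [-0.2, 0.0, -0.7] open 0.0878
q [13.0, 10.0, -20.0, 1.0, -60.0, -43.0] -> [[26.0, 25.0, -18.0, 15.0, -70.0, -64.0]]
```

```bash
python3 -m crank '[{"linear":[0.1,0.2,0],"rot":[-0.85,0.5,0],"hand":1},{"linear":[0.1,0.2,-0.1],"rot":[-0.85,0.5,0],"hand":1},{"linear":[0.1,0.2,-0.2],"rot":[-0.85,0.5,0],"hand":1},{"linear":[0.1,0.2,-0.3],"rot":[-0.85,0.5,0],"hand":1},{"linear":[0.05,0.05,-0.2],"rot":[-0.85,0.5,0],"hand":1},{"linear":[0,0,0],"rot":[0,0,0],"hand":1}]'; python3 rg.py .12;python3 rg.py 0
```

```text
clock: 14.25
tool_pos: [0.5632, -0.0339, 0.1349]
orientation: [-179.5, 64.2, -119.8]
force: [-0.6, -0.3, 0.6]
opening: 0.0876
t 14.25 lin [-0.04, -0.05, -0.13] rot [-0.01, 0.05, 0.05] F [-0.6, -0.3, 0.6] open 0.0876
q [26.0, 24.0, -17.0, 15.0, -71.0, -64.0] -> [[26.0, 25.0, -18.0, 15.0, -70.0, -64.0]]
t 14.25 lin [-0.48, -0.81, -1.93] rot [-0.01, 0.05, 0.05] F [-0.6, -0.3, 0.6] open 0.0876
q [26.0, 24.0, -17.0, 15.0, -71.0, -64.0] -> [[23.0, 30.0, -29.0, 19.0, -54.0, -67.0]]
```

```bash
python3 -m crank '[{"linear":[-0.05,-0.1,-0.3],"rot":[0,0,0],"hand":1},{"linear":[-0.1,-0.16,-0.4],"rot":[0,0,0],"hand":1},{"linear":[-0.1,-0.16,-0.4],"rot":[0,0,0],"hand":1},{"linear":[-0.1,-0.16,-0.4],"rot":[0,0,0],"hand":1},{"linear":[-0.1,-0.16,-0.3],"rot":[0,0,0],"hand":1},{"linear":[0,0,0],"rot":[0,0,0],"hand":1}]'; python3 rg.py 0;  python3 - <<'E'
from plant import eyes; import cv2,numpy as np
for n in ("scene",):
    s=eyes.snapshot(n); cv2.imwrite(f"pics/f_{n}.png",cv2.resize(s["image"][140:300,140:360,::-1],None,fx=3.6,fy=3.6))
E
```

```text
clock: 15.0
tool_pos: [0.5355, -0.0829, 0.0296]
orientation: [-179.2, 65.3, -120.0]
force: [-0.0, -0.5, 0.5]
opening: 0.0873
t 15.0 lin [-0.02, 0.0, -0.18] rot [-0.18, 0.19, 0.14] F [-0.0, -0.5, 0.5] open 0.0873
q [22.0, 28.0, -29.0, 18.0, -55.0, -67.0] -> [[23.0, 30.0, -29.0, 19.0, -54.0, -67.0]]
```

View pics/f_scene.png

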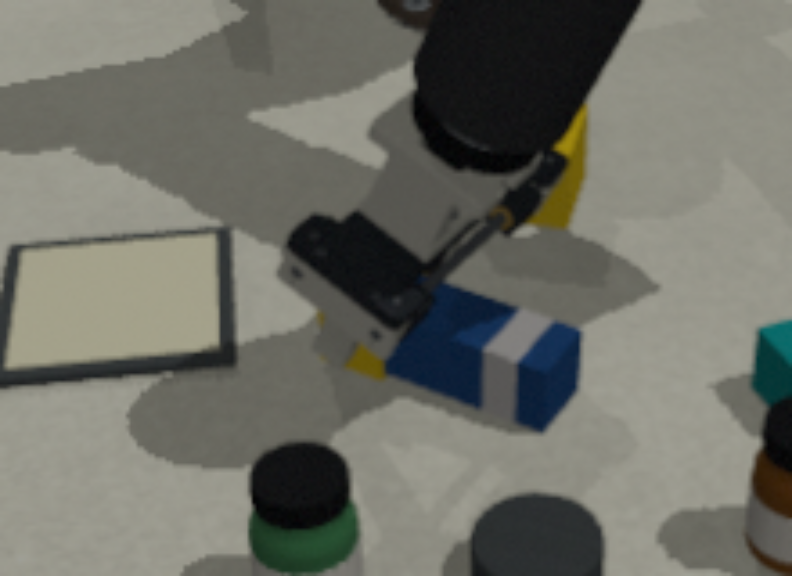

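The fingers straddle the lid in the crop. I'll lower the rest and close.

```bash
python3 -m crank '[{"linear":[-0.02,0,-0.12],"rot":[-0.1,0.1,0.1],"hand":1},{"linear":[0,0,-0.05],"rot":[-0.1,0.1,0],"hand":1},{"linear":[0,0,0],"rot":[0,0,0],"hand":0.6},{"linear":[0,0,0],"rot":[0,0,0],"hand":0.3},{"linear":[0,0,0],"rot":[0,0,0],"hand":0},{"linear":[0,0,0],"rot":[0,0,0],"hand":0},{"linear":[0,0,0],"rot":[0,0,0],"hand":0}]'; python3 rg.py 0
```

```text
clock: 15.92
tool_pos: [0.5379, -0.0808, 0.0221]
orientation: [-179.5, 64.2, -119.6]
force: [0.2, -1.2, -1.0]
opening: 0.055
t 15.93 lin [-0.06, -0.03, -0.05] rot [-0.0, 0.05, 0.02] F [0.2, -1.2, -1.0] open 0.055
q [23.0, 30.0, -28.0, 19.0, -55.0, -67.0] -> [[23.0, 30.0, -29.0, 19.0, -54.0, -67.0]]
```

```bash
python3 -m crank '[{"linear":[0,0,0.1],"rot":[0,0,0],"hand":0},{"linear":[0,0,0.2],"rot":[0.2,-0.1,0],"hand":0},{"linear":[0,0,0.3],"rot":[0.6,-0.35,0],"hand":0},{"linear":[0,0,0.3],"rot":[0.85,-0.5,0],"hand":0},{"linear":[0,0,0.3],"rot":[0.85,-0.5,0],"hand":0},{"linear":[0,0,0.3],"rot":[0.85,-0.5,0],"hand":0}]'
cat > pd.py <<'E'
from go import *; import sys
h=float(sys.argv[1]); R=tool(-120,156.5); delta(np.array([.490,-.256,.041+h])+.0066*R[:,0],R)
E
python3 pd.py .12;  python3 - <<'E'
from plant import eyes; import cv2,numpy as np
for n in ("scene",):
    s=eyes.snapshot(n); cv2.imwrite(f"pics/g_{n}.png",cv2.resize(s["image"][100:300,120:360,::-1],None,fx=3,fy=3))
E
```

```text
clock: 16.68
tool_pos: [0.5355, -0.0802, 0.1149]
orientation: [-179.4, 84.1, -119.4]
force: [0.5, -0.7, -4.1]
opening: 0.055
t 16.68 lin [-0.71, -2.84, 0.72] rot [12.55, -7.23, 0.0] F [0.5, -0.7, -4.1] open 0.055
q [15.0, 15.0, -25.0, 5.0, -54.0, -49.0] -> [[-51.0, 33.0, 0.0, -59.0, -93.0, 39.0]]
```

View pics/g_scene.png

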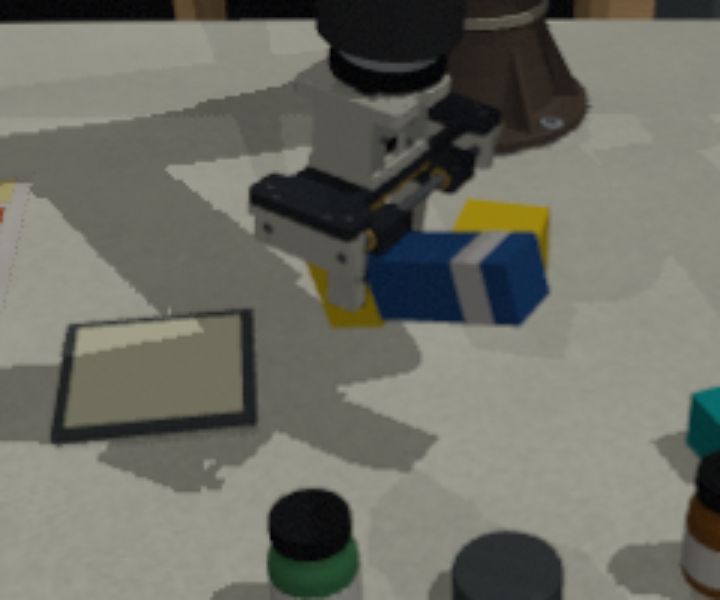

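The lid is gripped with the body still seated in it. I'll continue the inversion over to the pad.

```bash
python3 -m crank '[{"linear":[-0.05,-0.2,0.1],"rot":[0.85,-0.5,0],"hand":0},{"linear":[-0.05,-0.2,0.1],"rot":[0.85,-0.5,0],"hand":0},{"linear":[-0.05,-0.2,0.1],"rot":[0.85,-0.5,0],"hand":0},{"linear":[-0.05,-0.2,0.1],"rot":[0.85,-0.5,0],"hand":0},{"linear":[-0.05,-0.2,0.1],"rot":[0.85,-0.5,0],"hand":0},{"linear":[-0.05,-0.2,0.1],"rot":[0.85,-0.5,0],"hand":0},{"linear":[-0.05,-0.2,0.1],"rot":[0.85,-0.5,0],"hand":0},{"linear":[-0.05,-0.2,0],"rot":[0.85,-0.5,0],"hand":0},{"linear":[-0.05,-0.2,0],"rot":[0.85,-0.5,0],"hand":0},{"linear":[-0.05,-0.2,0],"rot":[0.85,-0.5,0],"hand":0},{"linear":[-0.05,-0.2,0],"rot":[0.85,-0.5,0],"hand":0},{"linear":[-0.05,-0.2,0],"rot":[0.85,-0.5,0],"hand":0},{"linear":[-0.05,-0.1,0],"rot":[0.85,-0.5,0],"hand":0}]'; 
python3 pd.py .06;  python3 - <<'E'
from plant import eyes; import cv2,numpy as np
for n in ("scene",):
    s=eyes.snapshot(n); cv2.imwrite(f"pics/i_{n}.png",cv2.resize(s["image"][100:300,60:300,::-1],None,fx=3,fy=3))
E
```

```text
clock: 18.35
tool_pos: [0.491, -0.2354, 0.1719]
orientation: [-2.0, 29.4, 58.6]
force: [0.8, 0.2, -4.9]
opening: 0.0546
t 18.35 lin [0.03, -0.26, -1.23] rot [1.19, -0.3, 0.1] F [0.8, 0.2, -4.9] open 0.0546
q [-48.0, 28.0, -3.0, -57.0, -88.0, 36.0] -> [[-51.0, 38.0, -1.0, -59.0, -90.0, 44.0]]
```

View pics/i_scene.png

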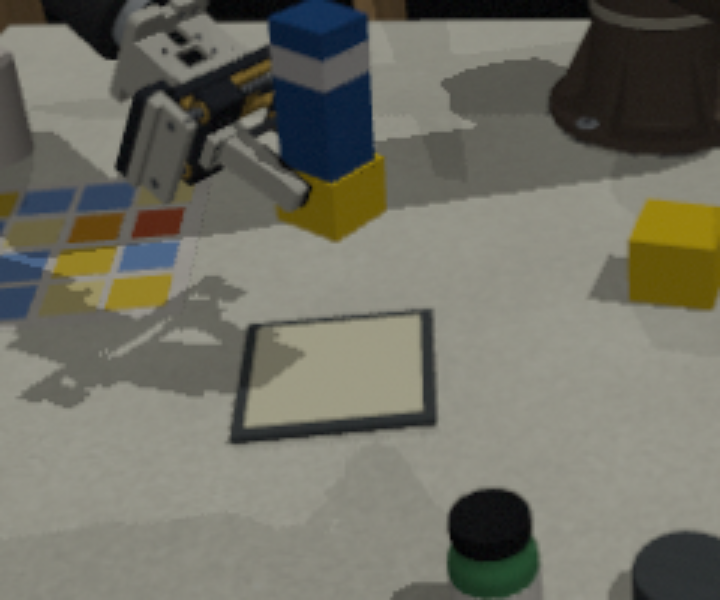

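The canister is upside down with the lid beneath it, above the pad. I'll lower it.

```bash
python3 -m crank '[{"linear":[0,-0.05,-0.25],"rot":[0.3,-0.1,0],"hand":0},{"linear":[0,-0.05,-0.25],"rot":[0.3,-0.1,0],"hand":0},{"linear":[0,-0.05,-0.25],"rot":[0.3,-0.1,0],"hand":0},{"linear":[0,-0.05,-0.25],"rot":[0.3,-0.1,0.1],"hand":0},{"linear":[0,-0.05,-0.25],"rot":[0,0,0],"hand":0},{"linear":[0,0,0],"rot":[0,0,0],"hand":0}]'; 
python3 pd.py .06;python3 pd.py 0
```

```text
clock: 19.15
tool_pos: [0.4879, -0.2543, 0.0924]
orientation: [-0.3, 23.3, 59.8]
force: [-0.9, -0.9, -3.5]
opening: 0.0549
t 19.15 lin [0.09, 0.06, 0.1] rot [-0.02, 0.07, 0.02] F [-0.9, -0.9, -3.5] open 0.0549
q [-52.0, 39.0, -1.0, -59.0, -90.0, 45.0] -> [[-51.0, 38.0, -1.0, -59.0, -90.0, 44.0]]
t 19.15 lin [0.09, 0.06, -0.9] rot [-0.02, 0.07, 0.02] F [-0.9, -0.9, -3.5] open 0.0549
q [-52.0, 39.0, -1.0, -59.0, -90.0, 45.0] -> [[-51.0, 44.0, -1.0, -59.0, -87.0, 48.0]]
```

```bash
python3 -m crank '[{"linear":[0.04,0.03,-0.2],"rot":[0,0.05,0],"hand":0},{"linear":[0.04,0.03,-0.2],"rot":[0,0,0],"hand":0},{"linear":[0.02,0,-0.2],"rot":[0,0,0],"hand":0},{"linear":[0,0,-0.15],"rot":[0,0,0],"hand":0},{"linear":[0,0,-0.06],"rot":[0,0,0],"hand":0},{"linear":[0,0,0],"rot":[0,0,0],"hand":0}]'; 
python3 pd.py 0
```

```text
clock: 19.9
tool_pos: [0.495, -0.2503, 0.042]
orientation: [-0.2, 23.5, 59.8]
force: [-0.3, 0.4, -3.2]
opening: 0.055
t 19.9 lin [-0.03, -0.01, -0.06] rot [0.03, 0.04, 0.01] F [-0.3, 0.4, -3.2] open 0.055
q [-51.0, 43.0, -1.0, -59.0, -87.0, 48.0] -> [[-51.0, 44.0, -1.0, -59.0, -87.0, 48.0]]
```

```bash
python3 -m crank '[{"linear":[-0.02,0,-0.04],"rot":[0,0,0],"hand":0},{"linear":[0,0,0],"rot":[0,0,0],"hand":0}]'; python3 pd.py 0
python3 -m crank '[{"linear":[0,0,-0.03],"rot":[0,0,0],"hand":0},{"linear":[0,0,0],"rot":[0,0,0],"hand":0}]'; 
python3 pd.py 0;  python3 - <<'E'
from plant import eyes; import cv2,numpy as np
for n in ("scene",):
    s=eyes.snapshot(n); cv2.imwrite(f"pics/j_{n}.png",cv2.resize(s["image"][100:300,60:300,::-1],None,fx=3,fy=3))
E
```

```text
clock: 20.15
tool_pos: [0.4938, -0.2505, 0.0399]
orientation: [-0.3, 23.5, 59.8]
force: [0.1, -0.6, -3.9]
opening: 0.0549
t 20.15 lin [-0.01, -0.0, -0.03] rot [0.03, 0.04, 0.01] F [0.1, -0.6, -3.9] open 0.0549
q [-51.0, 44.0, -1.0, -59.0, -87.0, 49.0] -> [[-51.0, 44.0, -1.0, -59.0, -87.0, 48.0]]
clock: 20.4
tool_pos: [0.494, -0.2508, 0.0394]
orientation: [-0.4, 23.5, 59.8]
force: [0.1, 0.6, -3.8]
opening: 0.0549
t 20.4 lin [-0.02, 0.0, -0.02] rot [0.03, 0.06, 0.01] F [0.1, 0.6, -3.8] open 0.0549
q [-51.0, 44.0, -1.0, -59.0, -87.0, 49.0] -> [[-51.0, 44.0, -1.0, -59.0, -87.0, 48.0]]
```

View pics/j_scene.png

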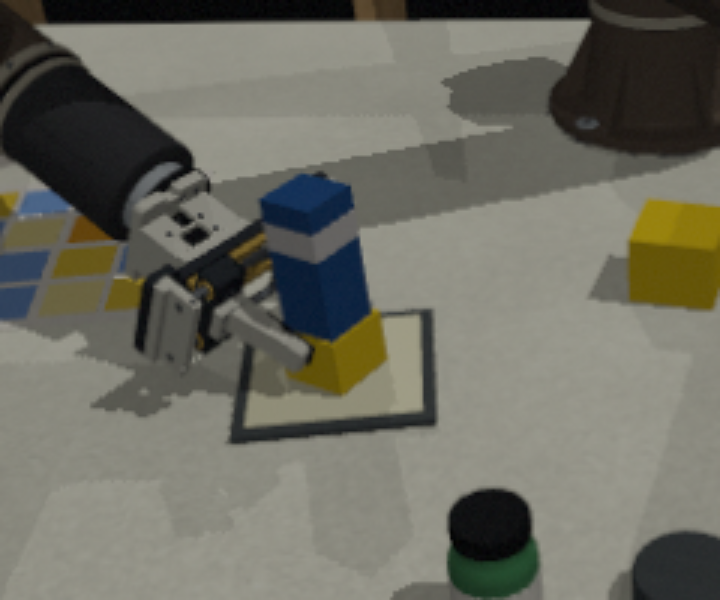

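```bash
python3 -m crank '[{"linear":[0,0,-0.03],"rot":[0,0.05,0],"hand":0},{"linear":[0,0,0],"rot":[0,0,0],"hand":0}]'; python3 pd.py 0 | head -1
python3 -m crank '[{"linear":[0,0,-0.03],"rot":[0,0,0],"hand":0},{"linear":[0,0,0],"rot":[0,0,0],"hand":0}]'; 
python3 pd.py 0
```

```text
clock: 20.7
tool_pos: [0.4941, -0.2508, 0.0393]
orientation: [-0.2, 23.5, 59.9]
force: [-0.7, 0.1, -3.4]
opening: 0.0546
t 20.7 lin [-0.02, 0.0, -0.02] rot [0.03, 0.04, -0.0] F [-0.7, 0.1, -3.4] open 0.0546
clock: 20.95
tool_pos: [0.4942, -0.2507, 0.0392]
orientation: [-0.3, 23.4, 59.9]
force: [-0.1, -0.2, -2.4]
opening: 0.0547
t 20.95 lin [-0.02, -0.0, -0.01] rot [0.02, 0.06, -0.01] F [-0.1, -0.2, -2.4] open 0.0547
q [-51.0, 44.0, -1.0, -59.0, -87.0, 49.0] -> [[-51.0, 44.0, -1.0, -59.0, -87.0, 48.0]]
```

```bash
python3 -m crank '[{"linear":[0,0,-0.06],"rot":[0,0,0],"hand":0},{"linear":[0,0,0],"rot":[0,0,0],"hand":0}]'; python3 pd.py 0 | head -1
```

```text
clock: 21.2
tool_pos: [0.4947, -0.25, 0.0382]
orientation: [-0.5, 23.2, 60.0]
force: [1.1, 0.5, -4.4]
opening: 0.0547
t 21.2 lin [-0.03, -0.01, 0.0] rot [-0.01, 0.1, -0.03] F [1.1, 0.5, -4.4] open 0.0547
```

```bash
python3 -m crank '[{"linear":[-0.02,0,-0.06],"rot":[0,0.1,0],"hand":0},{"linear":[0,0,-0.03],"rot":[0,0,0],"hand":0}]'; python3 pd.py 0 | head -1
python3 -m crank '[{"linear":[0,0,-0.05],"rot":[0,0,0],"hand":0},{"linear":[0,0,0],"rot":[0,0,0],"hand":0}]'; python3 pd.py 0 | head -1
```

```text
clock: 21.45
tool_pos: [0.4949, -0.2498, 0.0378]
orientation: [-0.3, 23.1, 60.2]
force: [-4.0, -4.0, 10.0]
opening: 0.0546
t 21.45 lin [-0.03, -0.02, 0.01] rot [-0.05, 0.09, -0.05] F [-4.0, -4.0, 10.0] open 0.0546
clock: 21.7
tool_pos: [0.4949, -0.2498, 0.0379]
orientation: [-0.4, 22.9, 60.2]
force: [-0.5, 0.0, -3.8]
opening: 0.0547
t 21.7 lin [-0.03, -0.02, 0.01] rot [-0.07, 0.13, -0.07] F [-0.5, 0.0, -3.8] open 0.0547
```

```bash
python3 -m crank '[{"linear":[0,0,-0.01],"rot":[0,0,0],"hand":0.66},{"linear":[0,0,0],"rot":[0,0,0],"hand":0.8},{"linear":[0,0,0],"rot":[0,0,0],"hand":1},{"linear":[0,0,0],"rot":[0,0,0],"hand":1},{"linear":[-0.12,-0.2,0.1],"rot":[0,0,0],"hand":1},{"linear":[-0.2,-0.35,0.18],"rot":[0,0,0],"hand":1},{"linear":[-0.2,-0.35,0.18],"rot":[0,0,0],"hand":1},{"linear":[-0.2,-0.35,0.18],"rot":[0,0,0],"hand":1},{"linear":[-0.2,-0.35,0.18],"rot":[0,0,0],"hand":1},{"linear":[-0.2,-0.35,0.3],"rot":[0,0,0],"hand":1},{"linear":[-0.1,-0.2,0.7],"rot":[0,0,0],"hand":1},{"linear":[0,0,0.8],"rot":[-0.85,0.5,0],"hand":1}]';python3 pd.py 0 | head -1
python3 - <<'E'
from plant import eyes; import cv2,numpy as np
for n in ("scene","top","wrist"):
    s=eyes.snapshot(n); cv2.imwrite(f"pics/k_{n}.png",s["image"][:,:,::-1]); np.savez(f"k_{n}.npz",**s)
E
```

```text
clock: 23.2
tool_pos: [0.4098, -0.392, 0.1967]
orientation: [0.3, 28.0, 60.1]
force: [1.5, -1.4, 0.6]
opening: 0.0875
t 23.2 lin [1.39, 2.35, -2.64] rot [0.75, -0.49, -0.0] F [1.5, -1.4, 0.6] open 0.0875
```

View pics/k_scene.png

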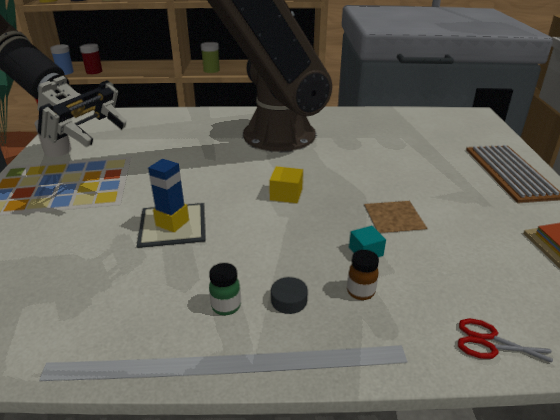

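View pics/k_top.png

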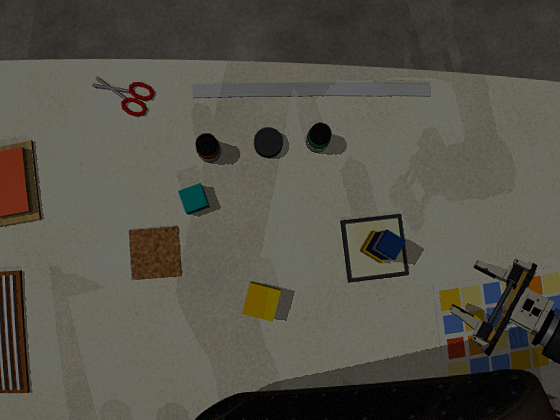

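View pics/k_wrist.png

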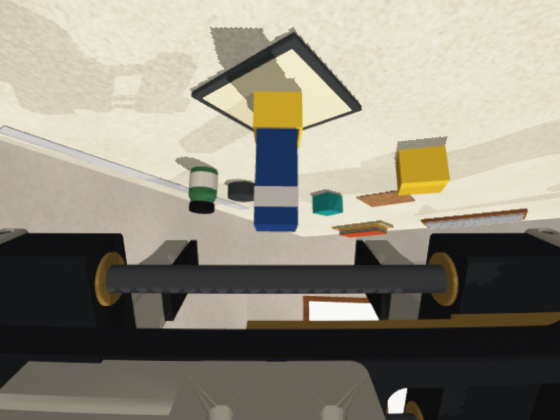

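The canister stands inverted on the pad, canister top at top-view (390,245). I'll measure its upper face from depth in the top view.

Run:
```python
from h import *; from go import *
s=dict(np.load("k_top.npz")); M=np.linalg.inv(s["camera_from_world"])
pts=[];px=[]
for v in range(225,270):
    for u in range(355,412):
        d=s["depth"][v,u]
        if d>0:
            P=M[:3,:3]@(ray(s,u,v)*d)+M[:3,3]
            if P[2]>.153: pts.append(P);px.append((u,v))
pts=np.array(pts);print(len(pts),pts.mean(0).round(4),cv2.minAreaRect((pts[:,:2]*1000).astype(np.float32)))
hsv=cv2.cvtColor(s["image"],cv2.COLOR_RGB2HSV); 
m=mask(s["image"],(22,150,60),(34,255,255)); m[:, :350]=0; m[:,412:]=0; m[:220]=0;m[275:]=0
c=blobs(m,20); print([ (cv2.boundingRect(x),cv2.contourArea(x)) for x in c])
# expected lid rim left corner check
for z in (.053,.008): print(z,[proj(s,[.492+dx,-.255+dy,z]).round(0).tolist() for dx,dy in [( .0375*np.cos(np.radians(t)),.0375*np.sin(np.radians(t))) for t in (15,105,195,285)]])
R=tool(-120,90); delta([.492,-.255,.21],R); delta([.492,-.255,.107],R)
```

```text
494 [ 0.4932 -0.2543  0.1616] ((494.3261413574219, -255.55178833007812), (47.99140167236328, 47.36729431152344), 60.301631927490234)
[((363, 231, 22, 32), 58.0)]
0.053 [[375.0, 230.0], [363.0, 250.0], [382.0, 262.0], [394.0, 242.0]]
0.008 [[370.0, 232.0], [359.0, 250.0], [378.0, 262.0], [389.0, 243.0]]
t 23.35 lin [1.33, 2.28, 0.12] rot [-10.64, 6.22, -0.09] F [0.8, -0.3, -0.7] open 0.0878
q [-61.0, 34.0, 12.0, -51.0, -104.0, 35.0] -> [[-7.0, 10.0, -16.0, -0.0, -64.0, -23.0]]
t 23.35 lin [1.33, 2.28, -1.59] rot [-10.64, 6.22, -0.09] F [0.8, -0.3, -0.7] open 0.0878
q [-61.0, 34.0, 12.0, -51.0, -104.0, 35.0] -> [[-7.0, 16.0, -24.0, -0.0, -51.0, -23.0]]
```

```bash
python3 -m crank '[{"linear":[0,0,0.2],"rot":[-0.85,0.5,0],"hand":1},{"linear":[0,0,0.2],"rot":[-0.85,0.5,0],"hand":1},{"linear":[0,0,0.2],"rot":[-0.85,0.5,0],"hand":1},{"linear":[0,0,0.1],"rot":[-0.85,0.5,0],"hand":1},{"linear":[0,0,0.1],"rot":[-0.85,0.5,0],"hand":1},{"linear":[0,0,0],"rot":[-0.85,0.5,0],"hand":1},{"linear":[0.1,0.2,0],"rot":[-0.85,0.5,0],"hand":1},{"linear":[0.2,0.3,0],"rot":[-0.85,0.5,0],"hand":1},{"linear":[0.2,0.3,0],"rot":[-0.85,0.5,0],"hand":1},{"linear":[0.2,0.3,0],"rot":[-0.85,0.5,0],"hand":1},{"linear":[0.2,0.3,0],"rot":[-0.85,0.5,0],"hand":1},{"linear":[0.2,0.4,0],"rot":[-0.85,0.5,0],"hand":1},{"linear":[0.2,0.4,0],"rot":[-0.4,0.2,0],"hand":1},{"linear":[0,0,0],"rot":[0,0,0],"hand":1}]'
cat > up.py <<'E'
from go import *; import sys
R=tool(-119.7,90); delta([.493,-.255,float(sys.argv[1])],R)
E
python3 up.py .21
```

```text
clock: 25.1
tool_pos: [0.4785, -0.2698, 0.2532]
orientation: [-177.7, 88.0, -118.7]
force: [0.0, -0.3, -0.0]
opening: 0.0879
t 25.1 lin [0.24, 0.25, -0.72] rot [0.35, -0.19, 0.26] F [0.0, -0.3, -0.0] open 0.0879
q [-8.0, 8.0, -14.0, 2.0, -69.0, -24.0] -> [[-7.0, 10.0, -16.0, -0.0, -64.0, -23.0]]
```

```bash
python3 -m crank '[{"linear":[0.12,0.12,-0.2],"rot":[0.2,-0.1,0.15],"hand":1},{"linear":[0.12,0.12,-0.2],"rot":[0.15,-0.1,0.1],"hand":1},{"linear":[0,0,-0.2],"rot":[0,0,0],"hand":1},{"linear":[0,0,0],"rot":[0,0,0],"hand":1}]'
python3 up.py .108
```

```text
clock: 25.6
tool_pos: [0.4919, -0.2571, 0.2136]
orientation: [33.9, 89.8, 93.9]
force: [0.4, -0.2, 0.5]
opening: 0.0876
t 25.6 lin [0.02, 0.04, -1.76] rot [-0.04, -0.0, 0.05] F [0.4, -0.2, 0.5] open 0.0876
q [-8.0, 10.0, -16.0, -0.0, -65.0, -22.0] -> [[-7.0, 16.0, -24.0, -0.0, -51.0, -23.0]]
```

```bash
python3 -m crank '[{"linear":[0.02,0.04,-0.3],"rot":[0,0,0],"hand":1},{"linear":[0,0,-0.4],"rot":[0,0,0],"hand":1},{"linear":[0,0,-0.4],"rot":[0,0,0],"hand":1},{"linear":[0,0,-0.4],"rot":[0,0,0],"hand":1},{"linear":[0,0,-0.2],"rot":[0,0,0],"hand":1},{"linear":[0,0,0],"rot":[0,0,0],"hand":1}]'
python3 up.py .108
python3 - <<'E'
from plant import eyes; import cv2,numpy as np
for n in ("scene",):
    s=eyes.snapshot(n); cv2.imwrite(f"pics/l_{n}.png",cv2.resize(s["image"][80:280,60:300,::-1],None,fx=3,fy=3))
E
```

```text
clock: 26.35
tool_pos: [0.493, -0.2575, 0.1101]
orientation: [-16.3, 89.9, 43.6]
force: [-0.3, 0.6, -0.1]
opening: 0.0876
t 26.35 lin [-0.0, 0.04, -0.04] rot [-0.02, 0.02, 0.08] F [-0.3, 0.6, -0.1] open 0.0876
q [-7.0, 15.0, -23.0, -0.0, -51.0, -23.0] -> [[-7.0, 16.0, -24.0, -0.0, -51.0, -23.0]]
```

View pics/l_scene.png

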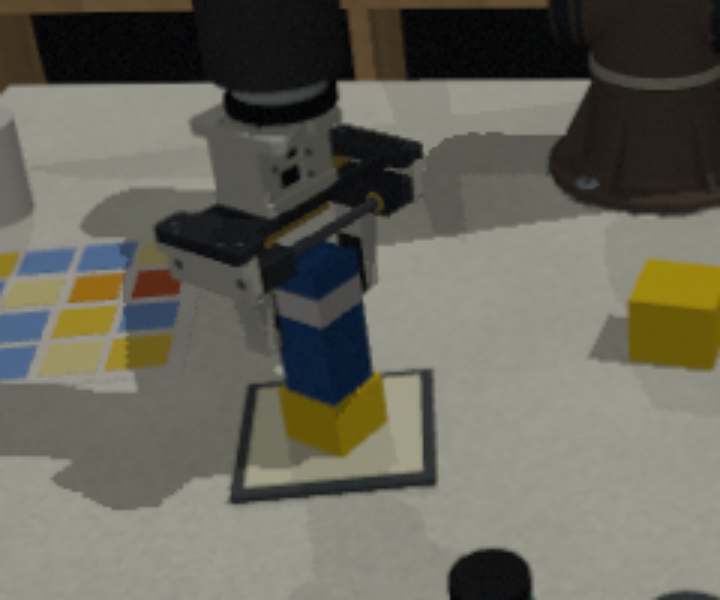

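The fingers straddle the canister. I'll correct y by 2 mm, close, and lift straight up slowly.

```bash
python3 -m crank '[{"linear":[0,0.05,-0.02],"rot":[0,0,0.08],"hand":1},{"linear":[0,0,0],"rot":[0,0,0],"hand":0.6},{"linear":[0,0,0],"rot":[0,0,0],"hand":0.3},{"linear":[0,0,0],"rot":[0,0,0],"hand":0},{"linear":[0,0,0],"rot":[0,0,0],"hand":0},{"linear":[0,0,0],"rot":[0,0,0],"hand":0},{"linear":[0,0,0],"rot":[0,0,0],"hand":0}]'
python3 up.py .108
python3 -m crank '[{"linear":[0,0,0.06],"rot":[0,0,0],"hand":0},{"linear":[0,0,0.08],"rot":[0,0,0],"hand":0},{"linear":[0,0,0.1],"rot":[0,0,0],"hand":0},{"linear":[0,0,0.1],"rot":[0,0,0],"hand":0}]'
python3 up.py .2
python3 - <<'E'
from plant import eyes; import cv2,numpy as np
for n in ("scene",):
    s=eyes.snapshot(n); cv2.imwrite(f"pics/m_{n}.png",cv2.resize(s["image"][80:280,60:300,::-1],None,fx=3,fy=3))
E
```

```text
clock: 27.28
tool_pos: [0.4949, -0.2547, 0.1123]
orientation: [-57.1, 89.6, 3.3]
force: [0.0, 0.7, 0.4]
opening: 0.046
t 27.27 lin [-0.03, -0.01, -0.07] rot [-0.0, 0.08, -0.01] F [0.0, 0.7, 0.4] open 0.046
q [-7.0, 15.0, -23.0, -0.0, -51.0, -22.0] -> [[-7.0, 16.0, -24.0, -0.0, -51.0, -23.0]]
clock: 27.78
tool_pos: [0.4943, -0.2545, 0.1331]
orientation: [-50.2, 89.7, 10.1]
force: [0.0, 0.8, -1.5]
opening: 0.0464
t 27.77 lin [-0.02, -0.01, 1.11] rot [-0.01, 0.06, -0.01] F [0.0, 0.8, -1.5] open 0.0464
q [-7.0, 14.0, -22.0, -0.0, -54.0, -22.0] -> [[-7.0, 10.0, -17.0, -0.0, -63.0, -23.0]]
```

View pics/m_scene.png

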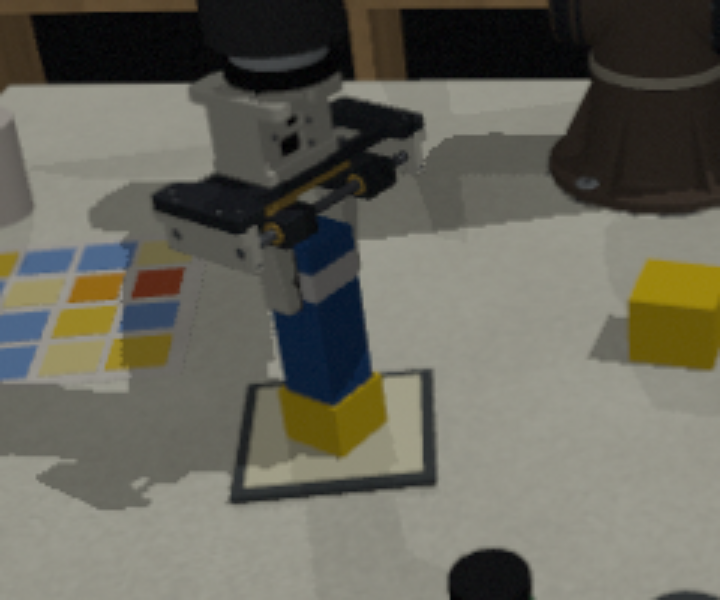

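The lid stays put, and the wrist force of about 1.5–2 N fits the canister alone. I'll keep lifting.

```bash
python3 -m crank '[{"linear":[0,0,0.1],"rot":[0,0,0],"hand":0},{"linear":[0,0,0.15],"rot":[0,0,0],"hand":0},{"linear":[0,0,0.2],"rot":[0,0,0],"hand":0},{"linear":[0,0,0.3],"rot":[0,0,0],"hand":0},{"linear":[0,0,0.4],"rot":[0,0,0],"hand":0},{"linear":[0,0,0.4],"rot":[0,0,0],"hand":0},{"linear":[0,0,0.3],"rot":[0,0,0],"hand":0}]'
python3 up.py .2
python3 - <<'E'
from plant import eyes; import cv2,numpy as np
for n in ("scene",):
    s=eyes.snapshot(n); cv2.imwrite(f"pics/n_{n}.png",cv2.resize(s["image"][80:280,60:300,::-1],None,fx=3,fy=3))
E
```

```text
clock: 28.7
tool_pos: [0.4937, -0.2545, 0.2513]
orientation: [-53.1, 89.7, 7.2]
force: [-0.1, 0.6, -2.1]
opening: 0.0461
t 28.7 lin [-0.01, -0.01, -0.85] rot [-0.01, 0.06, -0.01] F [-0.1, 0.6, -2.1] open 0.0461
q [-7.0, 8.0, -13.0, -0.0, -69.0, -23.0] -> [[-7.0, 10.0, -17.0, -0.0, -63.0, -23.0]]
```

View pics/n_scene.png

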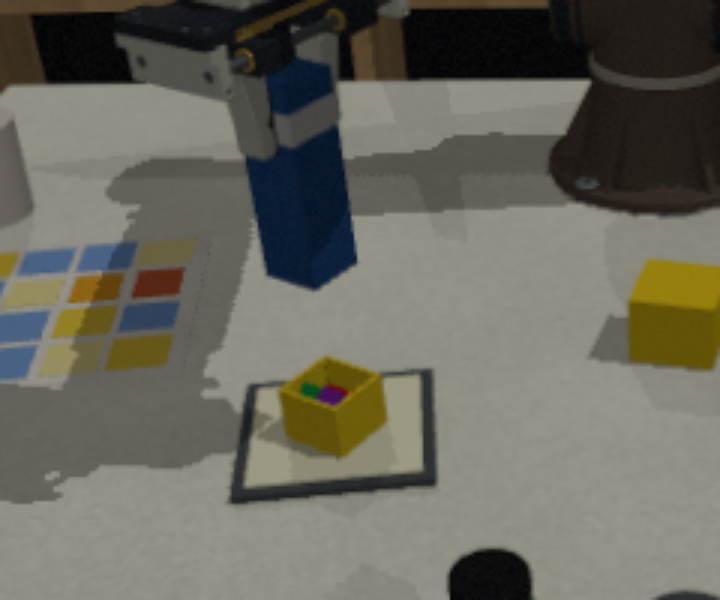

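The lid stands on the pad with red, green and purple visible in it, and the canister is clear of it. I'll carry the canister to the mat.

```bash
python3 -m crank '[{"linear":[0,0.2,0],"rot":[0,0,0],"hand":0},{"linear":[0,0.4,0],"rot":[0,0,0],"hand":0},{"linear":[0,0.6,0],"rot":[0,0,0],"hand":0},{"linear":[0,0.6,0],"rot":[0,0,0],"hand":0},{"linear":[0,0.6,0],"rot":[0,0,0],"hand":0},{"linear":[0,0.6,0],"rot":[0,0,0],"hand":0},{"linear":[0,0.6,0],"rot":[0,0,0],"hand":0},{"linear":[0,0.6,0],"rot":[0,0,0],"hand":0},{"linear":[0,0.6,0],"rot":[0,0,0],"hand":0},{"linear":[-0.05,0.6,0],"rot":[0,0,0],"hand":0},{"linear":[-0.05,0.6,0],"rot":[0,0,0],"hand":0},{"linear":[-0.05,0.6,0],"rot":[0,0,0],"hand":0},{"linear":[-0.05,0.6,0],"rot":[0,0,0],"hand":0},{"linear":[-0.1,0.6,0],"rot":[0,0,0],"hand":0},{"linear":[-0.1,0.4,0],"rot":[0,0,0],"hand":0},{"linear":[0,0.1,0],"rot":[0,0,0],"hand":0},{"linear":[0,0,0],"rot":[0,0,0],"hand":0}]'
cat > mt.py <<'E'
from go import *; import sys
R=tool(-119.7,90); delta([.463,.271,float(sys.argv[1])],R)
E
python3 mt.py .12
python3 - <<'E'
from plant import eyes; import cv2,numpy as np
for n in ("scene",):
    s=eyes.snapshot(n); cv2.imwrite(f"pics/o_{n}.png",s["image"][:,:,::-1])
E
```

```text
clock: 30.88
tool_pos: [0.4576, 0.2637, 0.2451]
orientation: [166.5, 89.7, -133.1]
force: [-0.2, -0.1, -1.9]
opening: 0.046
t 30.88 lin [0.09, 0.12, -2.08] rot [0.04, -0.04, -0.02] F [-0.2, -0.1, -1.9] open 0.046
q [51.0, 6.0, -16.0, -0.0, -68.0, -81.0] -> [[51.0, 13.0, -25.0, -0.0, -52.0, -81.0]]
```

View pics/o_scene.png

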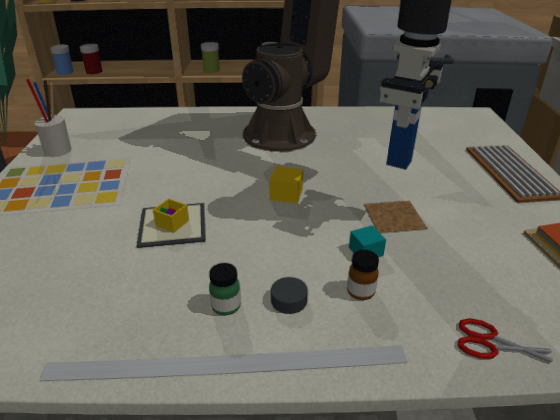

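```bash
python3 -m crank '[{"linear":[0.05,0.06,-0.3],"rot":[0,0,0],"hand":0},{"linear":[0.04,0.06,-0.4],"rot":[0,0,0],"hand":0},{"linear":[0,0,-0.4],"rot":[0,0,0],"hand":0},{"linear":[0,0,-0.4],"rot":[0,0,0],"hand":0},{"linear":[0,0,-0.4],"rot":[0,0,0],"hand":0},{"linear":[0,0,-0.2],"rot":[0,0,0],"hand":0},{"linear":[0,0,0],"rot":[0,0,0],"hand":0}]'
python3 mt.py .1053
```

```text
clock: 31.8
tool_pos: [0.4646, 0.2646, 0.1169]
orientation: [174.9, 89.8, -125.1]
force: [0.7, -0.2, -2.6]
opening: 0.0459
t 31.8 lin [-0.03, 0.11, -0.19] rot [0.03, -0.02, 0.06] F [0.7, -0.2, -2.6] open 0.0459
q [51.0, 13.0, -25.0, 0.0, -52.0, -81.0] -> [[51.0, 14.0, -26.0, -0.0, -50.0, -81.0]]
```

```bash
python3 -m crank '[{"linear":[-0.02,0.12,-0.06],"rot":[0,0,0],"hand":0},{"linear":[0,0,-0.06],"rot":[0,0,0],"hand":0},{"linear":[0,0,-0.02],"rot":[0,0,0],"hand":0},{"linear":[0,0,0],"rot":[0,0,0],"hand":0}]'
python3 mt.py .1053
python3 -m crank '[{"linear":[0,0,-0.04],"rot":[0,0,0],"hand":0},{"linear":[0,0,0],"rot":[0,0,0],"hand":0}]'
python3 mt.py .1053
```

```text
clock: 32.3
tool_pos: [0.4645, 0.2734, 0.1104]
orientation: [-44.5, 89.9, 15.5]
force: [0.7, 0.3, -1.9]
opening: 0.046
t 32.3 lin [-0.03, -0.04, -0.09] rot [-0.0, 0.01, 0.06] F [0.7, 0.3, -1.9] open 0.046
q [51.0, 14.0, -25.0, 0.0, -51.0, -81.0] -> [[51.0, 14.0, -26.0, -0.0, -50.0, -81.0]]
clock: 32.55
tool_pos: [0.4645, 0.2734, 0.1081]
orientation: [-36.0, 89.9, 24.0]
force: [-0.1, 0.6, -2.2]
opening: 0.0461
t 32.55 lin [-0.03, -0.04, -0.05] rot [-0.01, 0.02, 0.06] F [-0.1, 0.6, -2.2] open 0.0461
q [51.0, 14.0, -26.0, 0.0, -50.0, -81.0] -> [[51.0, 14.0, -26.0, -0.0, -50.0, -81.0]]
```

```bash
python3 -m crank '[{"linear":[-0.02,-0.03,-0.04],"rot":[0,0,0],"hand":0},{"linear":[0,0,0],"rot":[0,0,0],"hand":0}]'
python3 -m crank '[{"linear":[0,0,-0.05],"rot":[0,0,0],"hand":0}]'
python3 mt.py .1053
```

```text
clock: 32.8
tool_pos: [0.4633, 0.2715, 0.1056]
orientation: [-36.0, 89.9, 24.0]
force: [0.1, 0.4, -2.3]
opening: 0.0461
clock: 32.92
tool_pos: [0.4638, 0.2725, 0.105]
orientation: [-23.2, 89.8, 36.8]
force: [-16.5, 1.2, 41.2]
opening: 0.046
t 32.92 lin [-0.01, -0.03, 0.01] rot [-0.03, 0.04, 0.05] F [-16.5, 1.2, 41.2] open 0.046
q [51.0, 14.0, -26.0, 0.0, -50.0, -81.0] -> [[51.0, 14.0, -26.0, -0.0, -50.0, -81.0]]
```

It's in contact, with a brief 41 N at the wrist through the canister. I'll relax and release.

```bash
python3 -m crank '[{"linear":[0,0,0.01],"rot":[0,0,0],"hand":0},{"linear":[0,0,0],"rot":[0,0,0],"hand":0}]'; python3 -m crank '[{"linear":[0,0,0],"rot":[0,0,0],"hand":0.6},{"linear":[0,0,0],"rot":[0,0,0],"hand":0.8},{"linear":[0,0,0],"rot":[0,0,0],"hand":1},{"linear":[0,0,0],"rot":[0,0,0],"hand":1},{"linear":[0,0,0.2],"rot":[0,0,0],"hand":1},{"linear":[0,0,0.4],"rot":[0,0,0],"hand":1},{"linear":[0,0,0.5],"rot":[0,0,0],"hand":1},{"linear":[0,0,0.5],"rot":[0,0,0],"hand":1},{"linear":[0,0,0.5],"rot":[0,0,0],"hand":1},{"linear":[0,0.3,0.3],"rot":[0,0,0],"hand":1},{"linear":[-0.1,0.6,0.1],"rot":[0,0,0],"hand":1},{"linear":[-0.1,0.6,0.1],"rot":[0,0,0],"hand":1},{"linear":[-0.1,0.6,0],"rot":[0,0,0],"hand":1},{"linear":[-0.1,0.6,0],"rot":[0,0,0],"hand":1},{"linear":[0,0,0],"rot":[0,0,0],"hand":1}]'
python3 - <<'E'
from plant import eyes; import cv2,numpy as np
for n in ("scene","top"):
    s=eyes.snapshot(n); cv2.imwrite(f"pics/p_{n}.png",s["image"][:,:,::-1]); np.savez(f"p_{n}.npz",**s)
cv2.imwrite("pics/p_crop.png",cv2.resize(s["image"][190:290,110:430,::-1],None,fx=2.5,fy=2.5))
E
```

```text
clock: 33.17
tool_pos: [0.464, 0.273, 0.1063]
orientation: [-19.0, 89.7, 41.1]
force: [-0.9, -1.0, -2.2]
opening: 0.0459
clock: 35.05
tool_pos: [0.4396, 0.4385, 0.2782]
orientation: [-17.2, 89.2, 42.8]
force: [-0.2, -0.0, -0.2]
opening: 0.0877
```

View pics/p_scene.png

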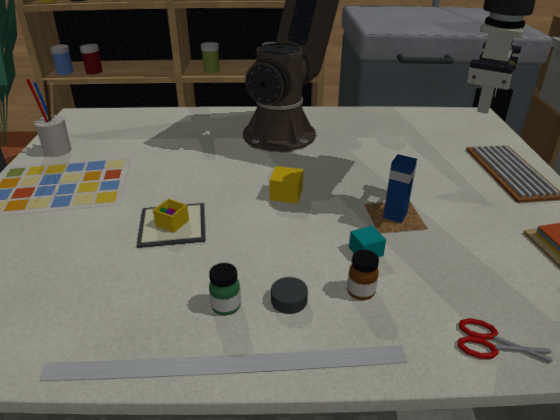

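View pics/p_crop.png

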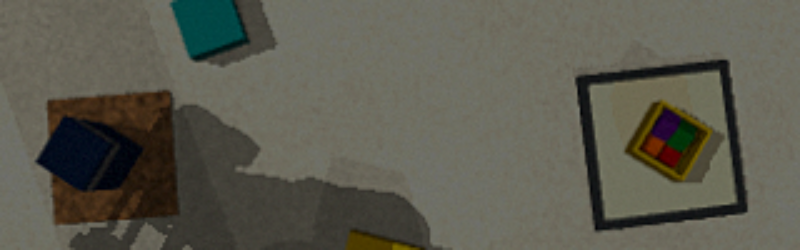

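All four chunks show in the lid: purple, green, orange and red. I'll check the final positions.

Run:
```python
from h import *
s=dict(np.load("p_top.npz")); a=dict(np.load("a_top.npz")); M=np.linalg.inv(s["camera_from_world"])
def pts(u0,u1,v0,v1,z0,z1):
    o=[]
    for v in range(v0,v1):
        for u in range(u0,u1):
            P=M[:3,:3]@(ray(s,u,v)*s["depth"][v,u])+M[:3,3]
            if z0<P[2]<z1:o.append(P)
    return np.array(o,np.float32)
for n,r in dict(can=(115,175,225,285,.148,.17),lid=(355,402,222,270,.046,.065)).items():
    P=pts(*r); print(n,len(P),P.mean(0).round(4),cv2.minAreaRect(P[:,:2].copy()*1000))
d=np.abs(s["image"][110:170,180:345].astype(int)-a["image"][110:170,180:345]).max(2); print("bystander diff px>60:",(d>60).sum())
```

```text
can 509 [0.4642 0.2709 0.1549] ((464.6778869628906, 271.06658935546875), (47.83826446533203, 47.24814987182617), 60.9733772277832)
lid 284 [ 0.4973 -0.2567  0.0523] ((493.1051330566406, -254.97503662109375), (54.249267578125, 55.66047668457031), 61.572296142578125)
bystander diff px>60: 0
```

The final checks agree, so I'm handing the job in.

```bash
python3 -c "
from plant import ticket
print(ticket.close_job())"
```

```text
the job is handed in; nothing more can be done
None
```

The job is done and handed in at about 35 s of the 67 s allowed. I laid the closed canister on its side and let go of it. Then I took it by the lid, stood it upside down on the light pad and lifted the canister straight off. The empty canister now stands mouth down on the cork mat.

**Last checks (top and scene views):**
- **Lid:** centred at (0.493, −0.255), about 3 mm from the pad centre, standing flat, with all four chunks (red, green, orange, purple) visible inside it.
- **Canister:** upright at (0.465, 0.271), about 2 mm from the mat centre, top at z = 0.155.
- **Bystanders:** the top-view pixels around the jars and the weight show no change from the start.
- **Robot:** clear of everything with the gripper open.

**Contact forces:** setting the canister on the mat gave a brief 41 N at the wrist. That came through the held canister, not the gripper body, and is well under the 120 N wrist limit. Setting the lid on the pad read 10 N. No check failed, but I have no verdict from the judge.

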